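# Set out the camera's alignment line on the optical table

## Task

Build the line between the small bolted-down camera and the mirror mount it looks at: put the riser plate that lifts the iris hole to the height of the camera lens half-way between lens and mirror, and stand the iris on top in its middle, its ring facing the camera. Stand the finned beam block on the line, its middle 8 cm behind the mirror's face, broad side to the mirror, and the round power sensor head abreast of the iris on the camera's left (as the camera looks), 8 cm from it middle to middle, its sensor facing the iris. Leave the other riser, the brass nut and the black lens tube where they are.

Things in the scene. Friction and masses are not known exactly. Their poses are not given: they have to be found in the camera images.
- camera_lens (a point): Small black cube camera (50 mm body, 55 mm high) on a flat 60 x 70 mm foot plate, bolted to the table, not movable. The point is the centre of the front of its round lens, 34 mm above the table. The camera looks along its own -x; z is up; its left, as it looks, is its own -y. The body reaches 75 mm behind the point.
- mirror_face (a point): Black mirror mount bolted to the table at the other end of the line, 190 to 210 mm in front of the lens, 58 mm high, 38 mm wide, not movable. The point is the centre of the mirror's face, 41 mm above the table. The mirror faces along its own -x, towards the camera; +x is behind it, where its adjuster knobs reach 39 mm behind the face.
- thin_riser_mid (a point): Thin riser: loose square aluminium plate 50 x 50 x 12 mm with a screw-head mark at each corner of the top, lying flat. The point is its centre, 6 mm above its underside; x and y along its sides, z up. 0.08 kg.
- thick_riser_mid (a point): Thick riser: loose oblong aluminium block, 50 mm (x) x 66 mm (y) x 30 mm high, with six screw-head marks on top. The point is its centre, 15 mm above its underside; x and y along its sides, z up. 0.24 kg.
- iris_mid (a point): Iris: loose black ring standing upright, 42 mm high, outer diameter 38 mm, 8 mm thick, on a foot 14 mm (x) by 22 mm (y) and 6 mm high; a thin lever sticks out to its -y side at the top, to 23 mm from the point. The point is at half height, 21 mm above its underside, in the middle of ring and foot; its hole is centred 22 mm above its underside. x runs through the hole (either face may look at the camera), z up. Grasp it across its 8 mm thickness (x). 0.05 kg.
- block_mid (a point): Beam block: loose black finned plate, 24 mm thick (x), 50 mm wide (y), 58 mm high, on a round 24 mm foot 8 mm high below its middle. The point is its centre, 29 mm above its underside; z up. Either broad face (x) may look at the mirror. Grasp across its width or thickness. 0.19 kg.
- head_mid (a point): Power sensor head: loose black disc, 60 mm diameter, 22 mm thick (x), standing on edge on a small foot 22 mm (x) by 30 mm (y), with an 8 mm rod upright on top from 60 to 80 mm above its underside. The point is at half height of the whole, 40 mm above its underside and 9 mm above the disc's centre. Its white-ringed sensor window is on its -x face; z up. Grasp across its 22 mm thickness. 0.21 kg.
- nut_mid (a point): Brass knurled nut, loose, 28 mm diameter, 26 mm high; a bystander. The point is its centre, 13 mm above its underside.
- tube_mid (a point): Black lens tube standing on end, loose, 30 mm diameter, 45 mm high; a bystander. The point is its centre, 22.5 mm above its underside.

How it is judged:
At the end, for the whole second after the job is handed in: Thin riser flat half-way lens to mirror (15 mm), on the line (13 mm); iris upright on its middle (12 mm); block 80 mm behind the mirror face and head 80 mm left of the iris, facing it (15 mm each, 25 mm sideways for the head), upright, all turned right within 0.3 rad, at rest (x of thin_riser_mid in the frame of camera_lens between -0.12 and -0.08 m and x of thin_riser_mid in the frame of mirror_face between -0.12 and -0.08 m and y of thin_riser_mid in the frame of camera_lens between -0.013 and 0.013 m and height (world z) of thin_riser_mid below 0.009 m and angle between each of thin_riser_mid, iris_mid, block_mid, head_mid's own z axis and vertical below 0.1 rad and horizontal distance between iris_mid and thin_riser_mid below 0.012 m and angle between the x axis of iris_mid and the x axis of camera_lens, either way round below 0.3 rad and height (world z) of iris_mid between 0.03 and 0.037 m and x of block_mid in the frame of mirror_face between 0.065 and 0.095 m and y of block_mid in the frame of mirror_face between -0.015 and 0.015 m and height (world z) of block_mid between 0.025 and 0.033 m and angle between the x axis of block_mid and the x axis of mirror_face, either way round below 0.3 rad and horizontal distance between head_mid and iris_mid between 0.065 and 0.095 m and y of head_mid in the frame of camera_lens between -0.11 and -0.05 m and x of iris_mid in the frame of head_mid between -0.095 and -0.055 m and y of iris_mid in the frame of head_mid between -0.025 and 0.025 m and x of head_mid in the frame of camera_lens between -0.14 and -0.06 m and height (world z) of head_mid between 0.036 and 0.044 m and angle between the x axis of head_mid and the y axis of camera_lens, either way round below 0.3 rad and linear speed of each of thin_riser, iris, block, head below 0.01 m/s); the robot touches nothing.
It fails at once if the thick riser is moved by more than 25 mm (distance of thick_riser_mid from where it was at the start of the episode above 0.025 m).
It fails at once if the brass nut is moved by more than 25 mm (distance of nut_mid from where it was at the start of the episode above 0.025 m).
It fails at once if the lens tube is moved by more than 25 mm (distance of tube_mid from where it was at the start of the episode above 0.025 m).
It also fails if it takes over 120 s, if anything falls off the work surface, if the arm or the gripper's body presses on something with over 40 N, if the wrist force passes 120 N, or if a joint passes its speed limit or range.

## Robot

A 6-joint arm with a two-finger parallel gripper is mounted at the origin on a cart in front of the work surface, level with it; the furniture and walls round the work are solid. World frame = base frame: x ahead of the robot, y to its left, z up, the work surface at z = 0. Lengths are in m, angles in rad, forces in N, time in s.
With the tool pointing down it reaches from about 0.35 to 0.775 m from the base axis. Payload 5.5 kg.
Tool frame: the origin (TCP) lies between the finger pads; the fingertips stand 8 mm ahead of it and the grasp point (between the pads) lies 11 mm behind it (tip_reach is the distance from the TCP to the fingertips, in m); y points along the fingers, z is the direction in which the jaws open and shut, and the axes are right-handed (so a half turn about y gives the same grasp; the last joint's range is limited). The gripper opens to 85 mm and grips with 20 to 120 N. Pads are 22 mm wide; open, the fingers measure 114 mm over their backs; the gripper's body (76 mm by 85 mm) begins 54 mm behind the grasp point. The pads swing forward as they close: fully open they stand 13 mm farther back than shut.
Start: joints at [-1.298, 0.313, 0.046, 1.304, 0, 1.431], TCP at [0.231, -0.527, 0.239] pointing down, gripper open.
Joint ranges: [-2.76, 2.76], [-0.86, 1.69], [-1.03, 1.26], [-2.2, 2.34], [-1.47, 1.5], [-3.14, 3.14]. Speed limits (rad/s): [2.57, 2.57, 3.14, 3.14, 3.14, 3.14].

## Interface

Orientations are given as a 3x3 rotation matrix whose columns are the frame's x, y, z axes.
In Python, from rig import * gives the robot as it stands. The module is installed in compiled form; this text tells all that it offers.
- The arm moves only by the tool step_arm, never from a script. Its argument "series" is a list of rows, each a list of 6 numbers: the shift along the tool's x, y, z in mm, then the turn, a rotation vector about the tool's x, y, z in rad. In form: [[dx, dy, dz, wx, wy, wz], ...]. A call has 1 to 20 rows; each row shifts and turns the pose as measured when the row begins, along the tool's axes as they then stand; what a row does not reach is not made up. A row lasts 1/12 s, in which the tool goes at most 41.7 mm and 7.16 degrees, less where a joint would pass 70% of its speed; a pose out of reach is approached as far as the arm can. A call with a gripper value outside its range is refused whole. "hand" is the gripper's target within -1 to 1 (fully open at 1, half-way at 0, shut at -1), set as the call begins (left out, the last holds). The fingers move at their own pace and stop on an object; the grip force is fixed at half the most. Time passes only in rows, so rows that do not move let the fingers close. It gives the time, the measured TCP pose, the force and the opening at its end, in the units of the state.
- read_state(): the state, without advancing time (a new reading comes with each control period).
- get_image(name): name is "scene" or "top"; returns the picture (480x640x3 uint8, blue, green, red); there is no depth.
- camera_model(name): a dict with "fx", "fy", "cx", "cy" (pixels), "rvec" (rotation vector, rad) and "tvec" (3), from world to camera coordinates, as OpenCV has them. Camera axes: x right, y down, z forward; pixel columns grow to the right and rows downward; lengths in m; the calibration is good to about 2 mm. A picture is of the moment at which its call begins. camera_model takes no time and is no camera call.
- finish_job(): hands the job in, once; it reports no verdict.
The state is a dict: "time": time; "qpos": joint angles; "qd": joint speeds; "joint_torque": joint torques, N m; "position": TCP position; "orientation": TCP orientation; "contact_force": force on the tool from outside, world axes, zero at the start; "moment": the same for the moment, N m; "gripper_width": finger opening in m.
Only numpy, scipy, OpenCV 4.12 (cv2) and the standard library are available. Lean on these libraries where they do the work, as an engineer would, in place of code of your own. Each camera call takes 0.05 s, during which the arm holds its last target.

## Working session

There is one attempt and no reset: what is moved stays moved. The work goes in short steps, Python scripts to look and compute and a tool call to move; the robot and the scene stay as the last step left them, time stands still between calls to the robot, and variables do not carry over. Pictures are saved under pics/ and viewed, and the job is handed in when it is done.

Besides the shell and the picture viewer there is one more tool, called after "Call:" as a command line: name --pt "numbers of a row" for each row, then --argument value for the rest. step_arm: Moves the arm, as the interface text tells. Its arguments: {"type":"object","properties":{"series":{"type":"array","items":{"type":"array","items":{"type":"number"}}},"hand":{"type":"number"}},"required":["series"]}

```bash
mkdir -p pics
python3 - <<'E'
from rig import *
import cv2
s=read_state(); print(s)
for n in("scene","top"):
    cv2.imwrite(f"pics/{n}0.png",get_image(n)); print(n,camera_model(n))
E
```

```text
{'time': 0.0, 'qpos': array([-1.29760978e+00,  3.13990603e-01,  4.49963922e-02,  1.30360133e+00,
        6.28352075e-06,  1.43120941e+00]), 'qd': array([-5.05235467e-04, -8.31672648e-04,  7.66126666e-05,  2.42211246e-04,
        2.27582264e-04,  1.28865777e-03]), 'joint_torque': array([ 2.31812141e-03, -4.80631542e+01,  2.98531544e+01,  1.94945204e-02,
       -1.54982706e-05, -3.31579724e-07]), 'position': array([ 0.23052872, -0.52623184,  0.23842155]), 'orientation': array([[-9.16011829e-01, -4.79378385e-04,  4.01150968e-01],
       [-4.01151172e-01,  1.73418314e-03, -9.16010223e-01],
       [-2.56553745e-04, -9.99998381e-01, -1.78083547e-03]]), 'contact_force': array([-0.94389084,  0.81187295,  0.28196702]), 'moment': array([0.0217802 , 0.03142548, 0.03976875]), 'gripper_width': 0.08505440954814085}
scene {'fx': 490.4932144630006, 'fy': 490.4932144630006, 'cx': 324.91055551401143, 'cy': 240.55482217708595, 'rvec': array([ 0.73635901, -2.62998807,  1.12154023]), 'tvec': array([0.49038257, 0.19212397, 0.90044945])}
top {'fx': 467.61309917863184, 'fy': 467.61309917863184, 'cx': 322.4238450171146, 'cy': 232.3822632688082, 'rvec': array([ 2.18193339, -2.15111044,  0.12756033]), 'tvec': array([0.05512544, 0.52923378, 0.98584934])}
```

View pics/scene0.png

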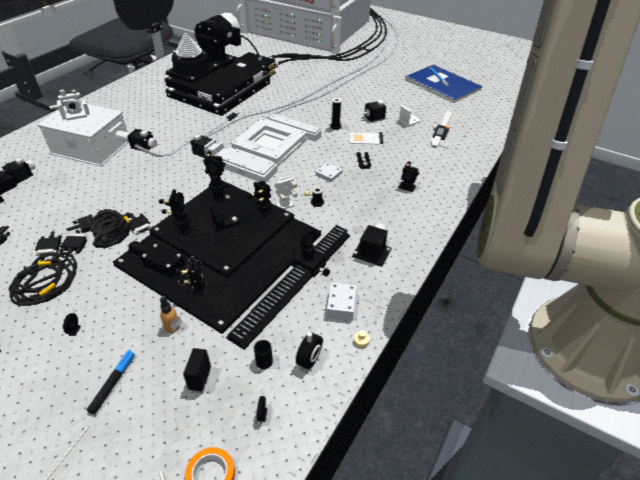

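View pics/top0.png

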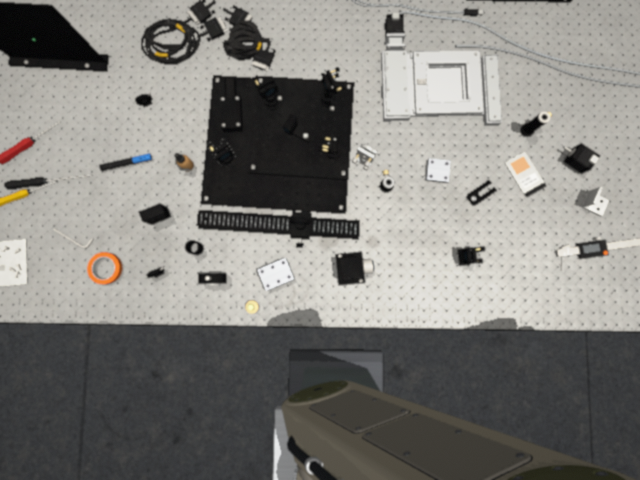

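```bash
cat > h.py <<'E'
from rig import *
import cv2, numpy as np
def cam(n):
    c=camera_model(n); R=cv2.Rodrigues(np.array(c["rvec"]))[0]; K=np.array([[c["fx"],0,c["cx"]],[0,c["fy"],c["cy"]],[0,0,1]])
    return K,R,np.array(c["tvec"]).reshape(3)
def ray(n,p):
    K,R,t=cam(n); o=-R.T@t; d=R.T@np.linalg.solve(K,[p[0],p[1],1.]); return o,d
def unp(n,p,z):
    o,d=ray(n,p); return o+d*(z-o[2])/d[2]
def prj(n,X):
    K,R,t=cam(n); q=K@(R@np.asarray(X,float)+t); return q[:2]/q[2]
def tri(pt,ps):
    A=[];b=[]
    for n,p in(("top",pt),("scene",ps)):
        o,d=ray(n,p); d=d/np.linalg.norm(d); P=np.eye(3)-np.outer(d,d); A.append(P);b.append(P@o)
    return np.linalg.lstsq(np.vstack(A),np.hstack(b),rcond=None)[0]
def crop(src,box,out,s):
    im=cv2.imread(src); x0,y0,x1,y1=box
    cv2.imwrite(out,cv2.resize(im[y0:y1,x0:x1],None,fx=s,fy=s,interpolation=cv2.INTER_CUBIC))
E
python3 - <<'E'
from h import *
for n in("top","scene"): print(n,ray(n,(320,240))[0])
for k,p in dict(cam=(352,268),lens=(370,267),mir=(468,256),thin=(438,170),thick=(275,275),iris=(155,272),block=(155,214),head=(212,278),tube=(194,247),nut=(251,307),edge=(300,325)).items(): print(k,unp("top",p,0.02).round(3))
crop("pics/top0.png",(320,210,520,310),"pics/c1.png",4)
crop("pics/top0.png",(130,190,300,320),"pics/c2.png",4.5)
crop("pics/scene0.png",(170,270,390,430),"pics/c3.png",3.5)
crop("pics/scene0.png",(290,130,440,290),"pics/c4.png",3.7)
E
```

```text
top [0.41506781 0.06773095 1.03834357]
scene [0.17214224 0.6992227  0.75475199]
cam [ 0.452 -0.003  0.02 ]
lens [ 0.455 -0.042  0.02 ]
mir [ 0.482 -0.256  0.02 ]
thin [ 0.673 -0.193  0.02 ]
thick [0.435 0.164 0.02 ]
iris [0.438 0.424 0.02 ]
block [0.565 0.431 0.02 ]
head [0.427 0.3   0.02 ]
tube [0.493 0.342 0.02 ]
nut [0.366 0.214 0.02 ]
edge [0.329 0.108 0.02 ]
```

View pics/c1.png

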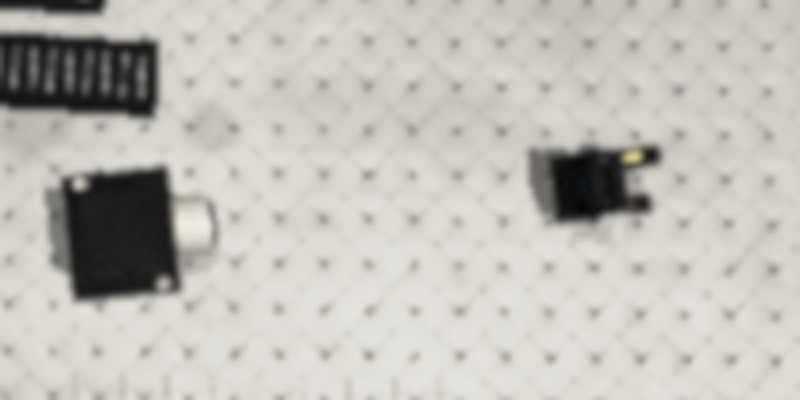

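View pics/c2.png

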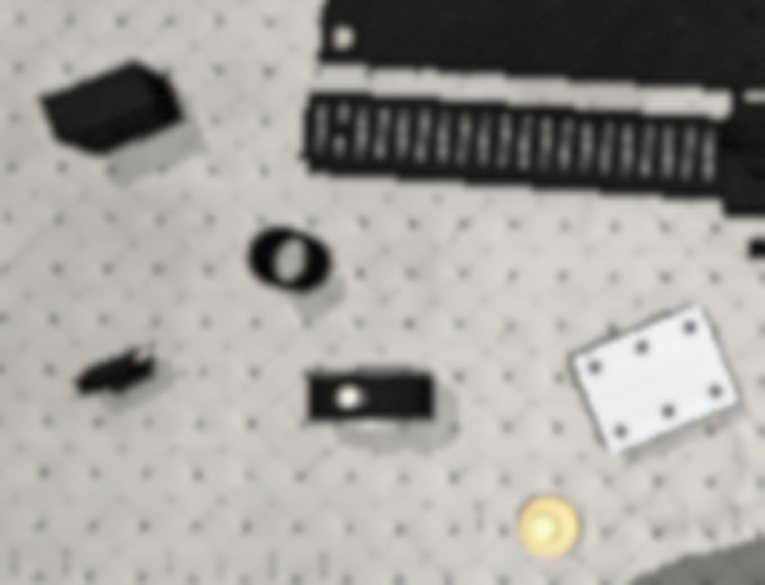

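View pics/c3.png

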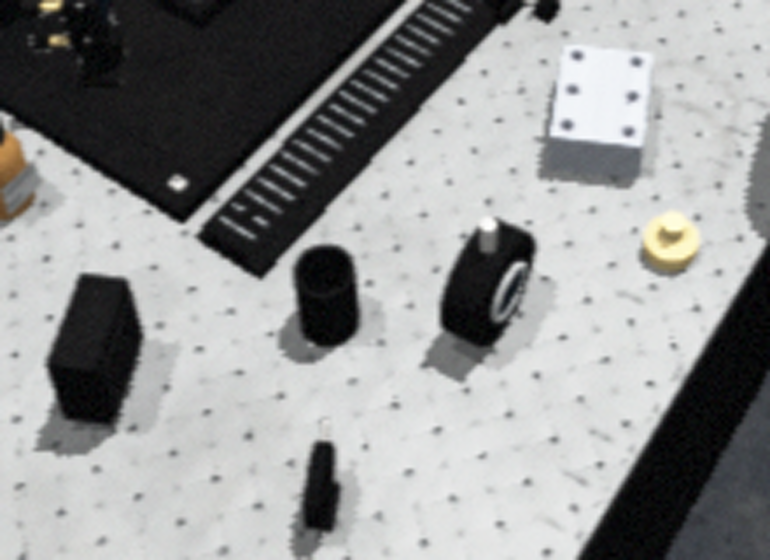

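View pics/c4.png

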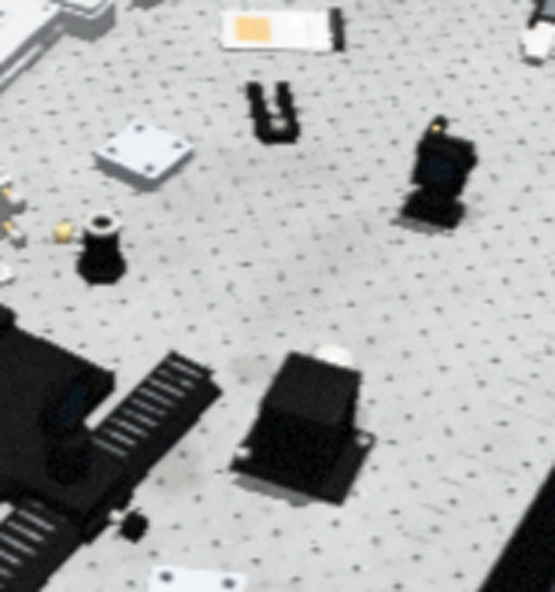

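Run:
```python
from h import *
im=cv2.imread("pics/top0.png"); g=im.max(2)
def blobs(mask,box):
    x0,y0,x1,y1=box; m=np.zeros_like(mask); m[y0:y1,x0:x1]=mask[y0:y1,x0:x1]
    for c in cv2.findContours(m,cv2.RETR_EXTERNAL,cv2.CHAIN_APPROX_NONE)[0]:
        if cv2.contourArea(c)>15: print(cv2.contourArea(c),cv2.boundingRect(c),"rect",cv2.boxPoints(cv2.minAreaRect(c)).round(1).tolist())
dark=((g<75)*255).astype(np.uint8); white=((im.min(2)>215)*255).astype(np.uint8)
for k,b in dict(cam=(325,245,367,295),mir=(450,240,490,275),block=(135,200,175,230),iris=(140,260,170,285),head=(195,268,228,290),tube=(180,235,208,260)).items(): print(k); blobs(dark,b)
for k,b in dict(lens=(362,255,380,280),thin=(420,155,455,185),thick=(255,255,297,295)).items(): print(k); blobs(white,b)
```

```text
cam
673.5 (336, 253, 28, 31) rect [[335.0, 254.89999389648438], [360.79998779296875, 252.0], [364.0, 281.20001220703125], [338.20001220703125, 284.1000061035156]]
mir
259.5 (457, 248, 25, 17) rect [[456.3999938964844, 249.3000030517578], [478.6000061035156, 245.60000610351562], [481.29998779296875, 261.79998779296875], [459.1000061035156, 265.5]]
block
359.5 (140, 204, 30, 20) rect [[139.10000610351562, 211.6999969482422], [164.8000030517578, 201.6999969482422], [170.5, 216.39999389648438], [144.8000030517578, 226.39999389648438]]
iris
70.0 (148, 269, 16, 8) rect [[148.0, 269.0], [163.0, 269.0], [163.0, 276.0], [148.0, 276.0]]
head
225.0 (199, 273, 27, 10) rect [[199.0, 273.0], [225.0, 273.0], [225.0, 282.0], [199.0, 282.0]]
tube
156.0 (186, 241, 17, 14) rect [[184.10000610351562, 250.60000610351562], [187.39999389648438, 239.10000610351562], [203.8000030517578, 243.8000030517578], [200.5, 255.3000030517578]]
lens
22.5 (365, 264, 7, 5) rect [[365.0, 264.0], [371.0, 264.0], [371.0, 268.0], [365.0, 268.0]]
thin
303.5 (428, 159, 22, 22) rect [[426.79998779296875, 178.1999969482422], [429.3999938964844, 157.89999389648438], [450.70001220703125, 160.60000610351562], [448.1000061035156, 180.89999389648438]]
thick
600.5 (258, 259, 35, 32) rect [[257.1000061035156, 269.5], [284.70001220703125, 257.70001220703125], [293.6000061035156, 278.29998779296875], [265.8999938964844, 290.20001220703125]]
```

Run:
```python
from h import *
crop("pics/top0.png",(325,240,385,300),"pics/d1.png",10)
crop("pics/top0.png",(440,230,500,280),"pics/d2.png",10)
crop("pics/top0.png",(130,195,230,290),"pics/d3.png",6)
crop("pics/top0.png",(415,150,460,190),"pics/d4.png",10)
```

```text
(no output)
```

View pics/d1.png

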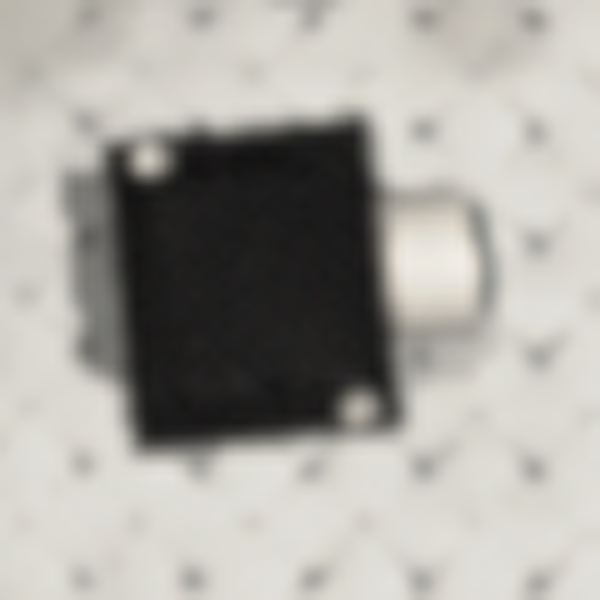

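View pics/d2.png

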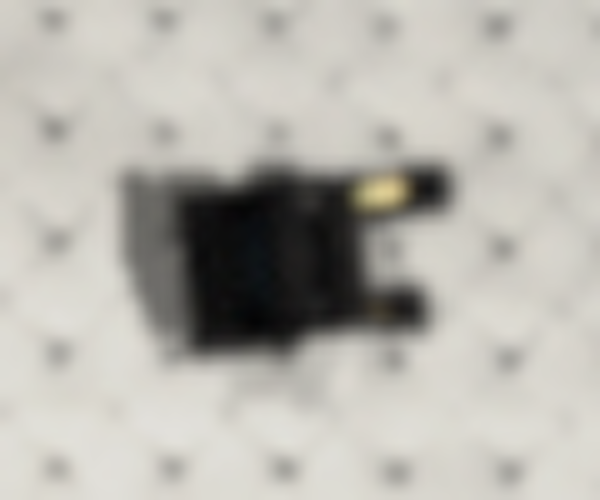

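View pics/d3.png

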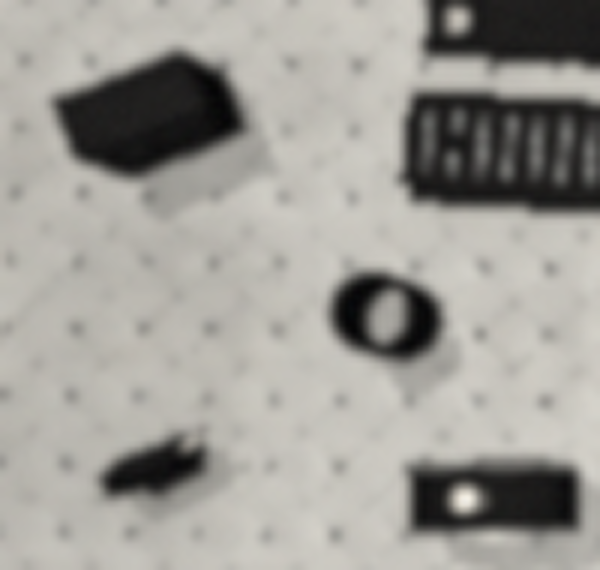

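View pics/d4.png

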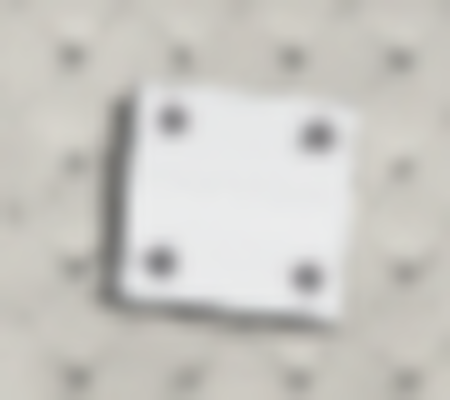

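Run:
```python
from h import *
def P(c,s,x0,y0): return ((c[0]+.5)/s-.5+x0,(c[1]+.5)/s-.5+y0)
d1=lambda c:P(c,10,325,240)
d2=lambda c:P(c,10,440,230)
d3=lambda c:P(c,6,130,195)
d4=lambda c:P(c,10,415,150)
f=lambda p,z:unp("top",p,z).round(4)
L=f(d1((488,262)),.034); print("lens",L)
print("lens rear",f(d1((385,262)),.034))
sc=[f(d1(c),.006) for c in((148,160),(360,408))]; print("screws",sc,np.linalg.norm(sc[0]-sc[1]))
co=[f(d1(c),.004) for c in((108,148),(365,122),(402,430),(138,447))];print("foot",co,co[0]-co[1],co[1]-co[2])
print("mir foot", [f(d2(c),.0) for c in((183,192),(192,350))])
print("mir top", [f(d2(c),.058) for c in((252,165),(298,165),(265,355),(298,355))], f(d2((255,260)),.058))
print("knob",f(d2((450,185)),.05),f(d2((428,310)),.025))
t=[f(d4(c),.012) for c in((172,118),(317,135),(306,277),(160,262))];print("thin",np.mean(t,0),t[0]-t[1],t[1]-t[2])
print("rod",f(d3((464,500)),.08)); print("head disc top",[f(d3(c),.04) for c in((412,498),(578,498))])
print("block top",[f(d3(c),.058) for c in((53,100),(178,52),)]); print("top far corners",[f(d3(c),.058) for c in((53,100),(178,52),(215,80),(78,155),(135,175),(240,130))])
```

```text
lens [ 0.4574 -0.0476  0.034 ]
lens rear [ 0.4571 -0.0255  0.034 ]
screws [array([0.4801, 0.0244, 0.006 ]), array([ 0.4262, -0.0227,  0.006 ])] 0.07157946632938807
foot [array([0.4827, 0.0332, 0.004 ]), array([ 0.4893, -0.0237,  0.004 ]), array([ 0.4215, -0.0322,  0.004 ]), array([0.417 , 0.0259, 0.004 ])] [-0.0066  0.0569  0.    ] [0.0678 0.0085 0.    ]
mir foot [array([ 0.4994, -0.24  ,  0.    ]), array([ 0.4642, -0.2413,  0.    ])]
mir top [array([ 0.5006, -0.2375,  0.058 ]), array([ 0.5007, -0.2472,  0.058 ]), array([ 0.4606, -0.2394,  0.058 ]), array([ 0.4607, -0.2463,  0.058 ])] [ 0.4806 -0.2377  0.058 ]
knob [ 0.4976 -0.282   0.05  ] [ 0.4724 -0.2854  0.025 ]
thin [ 0.676675 -0.196025  0.012   ] [0.0034 0.0327 0.    ] [ 0.0326 -0.003   0.    ]
rod [0.426  0.2968 0.08  ]
head disc top [array([0.4269, 0.3248, 0.04  ]), array([0.4277, 0.2662, 0.04  ])]
block top [array([0.5645, 0.4525, 0.058 ]), array([0.5823, 0.4095, 0.058 ])]
top far corners [array([0.5645, 0.4525, 0.058 ]), array([0.5823, 0.4095, 0.058 ]), array([0.5725, 0.3959, 0.058 ]), array([0.5451, 0.4426, 0.058 ]), array([0.5383, 0.4223, 0.058 ]), array([0.5548, 0.3862, 0.058 ])]
```

Run:
```python
from h import *
crop("pics/scene0.png",(240,385,285,430),"pics/e1.png",12)
crop("pics/scene0.png",(390,150,430,200),"pics/e2.png",12)
crop("pics/scene0.png",(180,335,220,400),"pics/e3.png",9)
crop("pics/top0.png",(140,255,175,285),"pics/e4.png",16)
# predictions
for k,X in dict(irisbase=(.438,.424,0),iristop=(.438,.424,.042)).items(): print(k,prj("scene",X),prj("top",X))
```

```text
irisbase [261.20824045 414.65993843] [158.15291592 272.17020554]
iristop [259.3137268  401.94473954] [151.36432168 271.63532747]
```

View pics/e1.png

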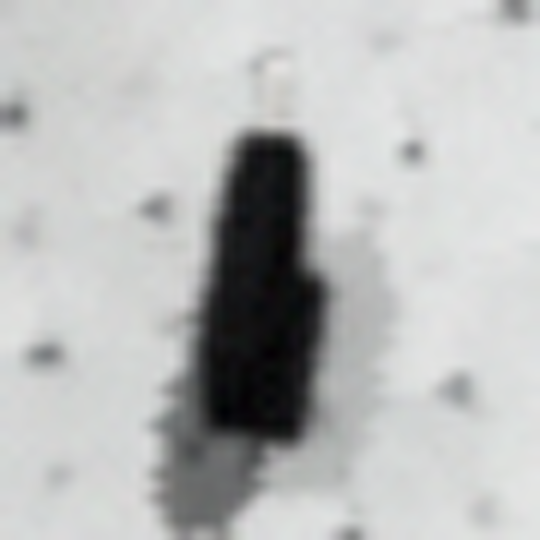

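View pics/e2.png

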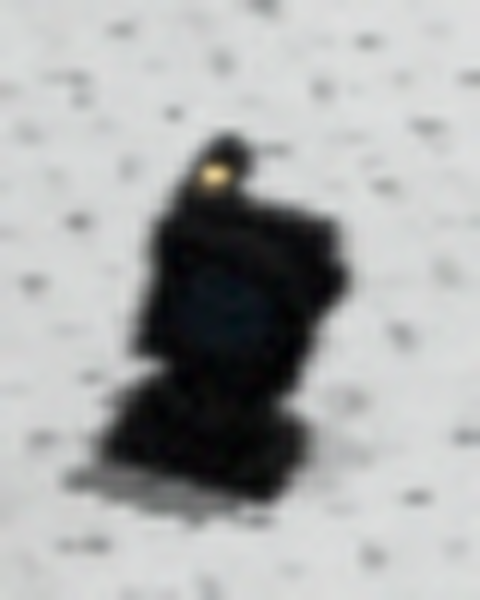

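View pics/e3.png

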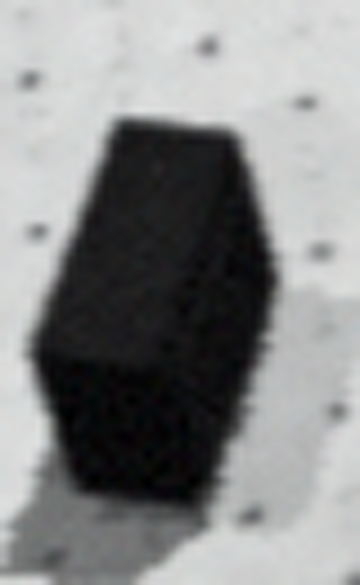

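View pics/e4.png

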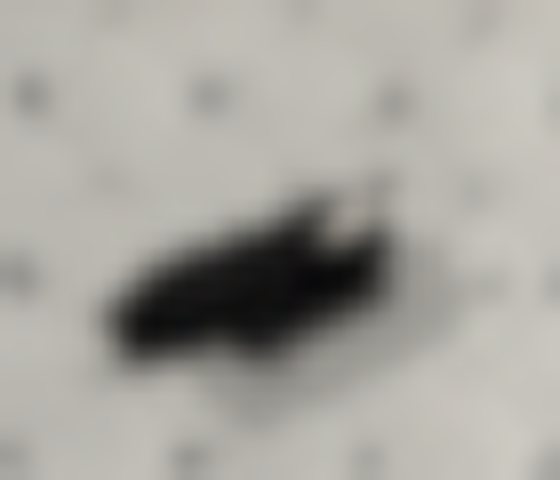

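Run:
```python
from h import *
def P(c,s,x0,y0): return ((c[0]+.5)/s-.5+x0,(c[1]+.5)/s-.5+y0)
e1=lambda c:P(c,12,240,385); e2=lambda c:P(c,12,390,150); e3=lambda c:P(c,9,180,335); e4=lambda c:P(c,16,140,255)
u=lambda n,p,z:unp(n,p,z).round(4)
print("mirror face",u("scene",e2((225,308)),.041), "prj top of it")
print("mir foot front",[u("scene",e2(c),0.0) for c in((100,460),(270,500))])
print("iris top-view",u("top",e4((248,295)),.022),[u("top",e4(c),.022) for c in((108,320),(388,270))])
print("iris scene centre",u("scene",e1((258,290)),.022))
print("lever tri",tri(e4((350,210)),e1((275,70))))
print("block top scene",[u("scene",e3(c),.058) for c in((115,120),(237,132),(35,350),(165,355))])
```

```text
mirror face [ 0.4811 -0.2446  0.041 ] prj top of it
mir foot front [array([ 0.4994, -0.2361,  0.    ]), array([ 0.4639, -0.2427,  0.    ])]
iris top-view [0.4357 0.4231 0.022 ] [array([0.4321, 0.4418, 0.022 ]), array([0.4393, 0.4044, 0.022 ])]
iris scene centre [0.4363 0.4241 0.022 ]
lever tri [0.44672826 0.40423883 0.03881717]
block top scene [array([0.5833, 0.4102, 0.058 ]), array([0.5626, 0.4005, 0.058 ]), array([0.5631, 0.4535, 0.058 ]), array([0.5431, 0.4423, 0.058 ])]
```

```bash
cat > p.py <<'E'
import sys
from h import *
# usage: p.py x y z yawdeg  -> needed turn about tool y and mm along tool axes after that turn
def plan(x,y,z,yaw):
    s=read_state(); R=s["orientation"]; p=s["position"]
    cur=np.arctan2(R[1,2],R[0,2]); a=np.radians(yaw); d=(a-cur+np.pi)%(2*np.pi)-np.pi
    zt=np.array([np.cos(a),np.sin(a),0]); yt=np.array([0,0,-1.]); xt=np.cross(yt,zt); T=np.c_[xt,yt,zt]
    rv=cv2.Rodrigues(R.T@T)[0].ravel()
    print("t",round(s["time"],2),"pos",p.round(4),"yaw",round(np.degrees(cur),1),"q6",s["qpos"][5].round(2),"grip",round(s["gripper_width"],4),"F",s["contact_force"].round(1))
    D=np.array([x,y,z])-p
    print("turn rv(tool)",rv.round(3),"| mm after turn",(T.T@D*1000).round(1),"| mm now",(R.T@D*1000).round(1))
if __name__=="__main__": plan(*map(float,sys.argv[1:]))
E
python3 p.py .6767 -.196 .12 -5.7
```

```text
t 0.1 pos [ 0.2306 -0.5263  0.2385] yaw -66.3 q6 1.43 grip 0.0852 F [-0.5 -0.5  0.6]
turn rv(tool) [ 1.000e-03 -1.059e+00 -1.000e-03] | mm after turn [-373.   118.5  411.1] | mm now [-541.1  118.8 -123.4]
```

Call:
step_arm --pt "0 0 0 0 -0.118 0" --pt "0 0 0 0 -0.118 0" --pt "0 0 0 0 -0.118 0" --pt "0 0 0 0 -0.118 0" --pt "0 0 0 0 -0.118 0" --pt "0 0 0 0 -0.118 0" --pt "0 0 0 0 -0.118 0" --pt "0 0 0 0 -0.118 0" --pt "0 0 0 0 -0.118 0" --hand 1

```text
time: 0.85
position: [0.2297, -0.5233, 0.2333]
orientation: [[-0.047, -0.003, 0.999], [-0.999, 0.012, -0.047], [-0.012, -1.0, -0.004]]
contact_force: [-0.4, -0.4, -0.4]
gripper_width: 0.0855
```

```bash
python3 p.py .6767 -.196 .12 -5.7
```

```text
t 0.85 pos [ 0.2297 -0.5233  0.2333] yaw -2.7 q6 0.32 grip 0.0855 F [-0.4 -0.4 -0.4]
turn rv(tool) [ 0.004  0.052 -0.012] | mm after turn [-370.1  113.3  412.3] | mm now [-346.6  115.7  431.6]
```

Call:
step_arm --pt "-24 3 28 0 0.004 0" --pt "-24 3 28 0 0.004 0" --pt "-24 3 28 0 0.004 0" --pt "-24 3 28 0 0.004 0" --pt "-24 3 28 0 0.004 0" --pt "-24 3 28 0 0.004 0" --pt "-24 3 28 0 0.004 0" --pt "-24 3 28 0 0.004 0" --pt "-24 3 28 0 0.004 0" --pt "-24 3 28 0 0.004 0" --pt "-24 3 28 0 0.004 0" --pt "-24 3 28 0 0.004 0" --pt "-24 3 28 0 0.004 0" --pt "-24 3 28 0 0.004 0" --pt "0 0 0 0 0 0"

```text
time: 2.1
position: [0.6582, -0.2012, 0.1812]
orientation: [[-0.108, -0.013, 0.994], [-0.994, 0.019, -0.108], [-0.018, -1.0, -0.015]]
contact_force: [-1.2, -0.3, -0.3]
gripper_width: 0.0857
```

```bash
python3 p.py .6767 -.196 .06 -5.7
```

```text
t 2.1 pos [ 0.6582 -0.2012  0.1812] yaw -6.2 q6 1.26 grip 0.0857 F [-1.2 -0.3 -0.3]
turn rv(tool) [ 0.015 -0.009 -0.018] | mm after turn [ -7.  121.2  17.9] | mm now [ -5.  121.1  19.6]
```

Call:
step_arm --pt "-2 30 5 0.015 -0.009 -0.018" --pt "-2 30 5 0 0 0" --pt "-2 30 5 0 0 0" --pt "-1 30 3 0 0 0" --pt "0 0 0 0 0 0"

```text
time: 2.52
position: [0.6795, -0.1922, 0.0559]
orientation: [[-0.092, 0.001, 0.996], [-0.996, -0.002, -0.092], [0.002, -1.0, 0.002]]
contact_force: [-1.1, 0.5, -1.5]
gripper_width: 0.0856
```

```bash
python3 p.py .6767 -.196 .014 -5.7
python3 - <<'E'
from h import *
cv2.imwrite("pics/t1.png",get_image("top")); cv2.imwrite("pics/s1.png",get_image("scene"))
crop("pics/top0.png",(400,130,480,210),"pics/t1c.png",5)
crop("pics/s1.png",(280,120,400,210),"pics/s1c.png",6)
E
```

```text
t 2.52 pos [ 0.6795 -0.1922  0.0559] yaw -5.3 q6 1.27 grip 0.0856 F [-1.1  0.5 -1.5]
turn rv(tool) [-0.002  0.008  0.002] | mm after turn [ 4.1 41.9 -2.4] | mm now [ 4.  41.9 -2.5]
```

View pics/s1c.png

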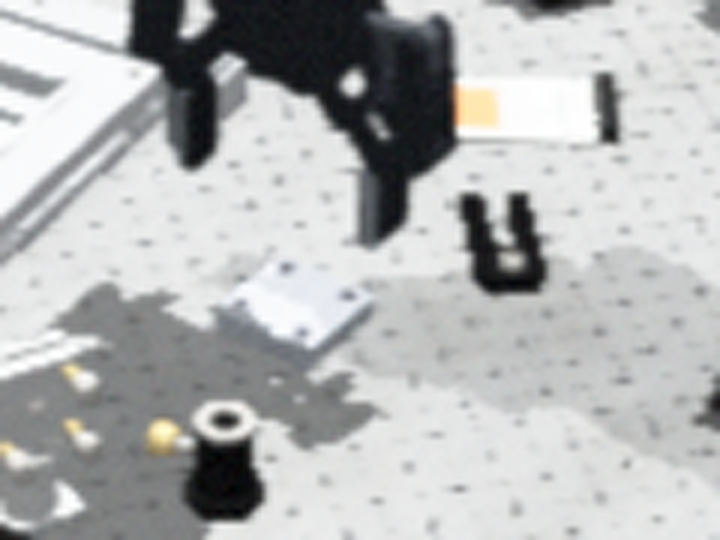

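Call:
step_arm --pt "2 20 -2 0 0 0" --pt "2 15 -1 0 0 0" --pt "0 6 0 0 0 0" --pt "0 0 0 0 0 0"

```text
time: 2.95
position: [0.6835, -0.2015, 0.0311]
orientation: [[-0.094, 0.021, 0.995], [-0.996, -0.01, -0.094], [0.008, -1.0, 0.021]]
contact_force: [0.6, 0.6, -1.0]
gripper_width: 0.0857
```

Call:
step_arm --pt "0 0 0 0 0 0" --pt "0 0 0 0 0 0" --pt "0 0 0 0 0 0" --pt "0 0 0 0 0 0" --pt "0 0 0 0 0 0" --pt "0 0 0 0 0 0" --hand -1

```text
time: 3.45
position: [0.6878, -0.2039, 0.0407]
orientation: [[-0.095, 0.032, 0.995], [-0.995, -0.015, -0.094], [0.012, -0.999, 0.033]]
contact_force: [-0.6, -1.1, 0.4]
gripper_width: 0.0122
```

```bash
python3 p.py .6767 -.196 .06 -5.7
python3 - <<'E'
from h import *
s=read_state(); print(s["qpos"].round(3),s["qd"].round(3),s["joint_torque"].round(1),s["moment"])
cv2.imwrite("pics/s2.png",get_image("scene"))
E
```

```text
t 3.45 pos [ 0.6878 -0.2039  0.0407] yaw -5.4 q6 1.27 grip 0.0122 F [-0.6 -1.1  0.4]
turn rv(tool) [-0.033  0.005  0.012] | mm after turn [ -6.8 -19.3 -11.8] | mm now [ -6.6 -19.8 -11.1]
[-0.399  0.665  0.112  0.982 -0.002  1.266] [ 0.    -0.007  0.008  0.004  0.001  0.001] [ -0.  -64.3  27.9  -0.3  -0.   -0. ] [ 0.0867353   0.0691971  -0.06098726]
```

View pics/s2.png

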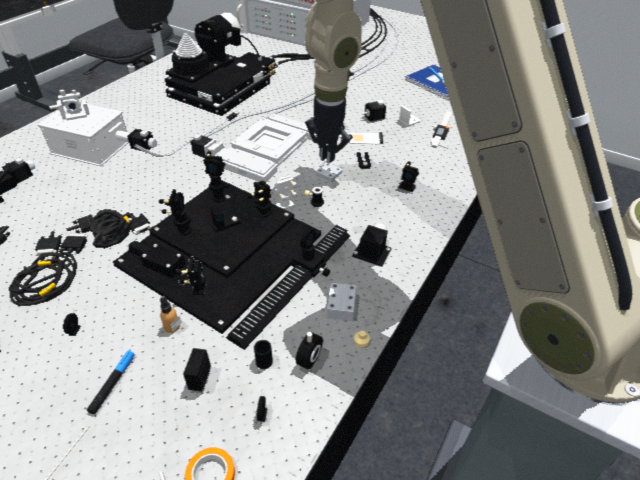

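Call:
step_arm --pt "0 0 0 0 0 0" --pt "0 0 0 0 0 0" --pt "0 0 0 0 0 0" --hand 1

```text
time: 3.75
position: [0.6878, -0.2037, 0.0407]
orientation: [[-0.094, 0.032, 0.995], [-0.995, -0.015, -0.094], [0.012, -0.999, 0.033]]
contact_force: [-0.6, -0.4, 0.8]
gripper_width: 0.0406
```

Call:
step_arm --pt "0 0 0 0 0 0"

```text
time: 3.83
position: [0.6877, -0.2036, 0.0406]
orientation: [[-0.094, 0.031, 0.995], [-0.995, -0.015, -0.094], [0.012, -0.999, 0.033]]
contact_force: [0.5, 0.2, -0.2]
gripper_width: 0.0526
```

Call:
step_arm --pt "0 0 0 0 0 0" --pt "0 0 0 0 0 0" --pt "0 0 0 0 0 0"

```text
time: 4.08
position: [0.6874, -0.2035, 0.04]
orientation: [[-0.094, 0.031, 0.995], [-0.995, -0.015, -0.094], [0.012, -0.999, 0.032]]
contact_force: [-0.6, -0.6, 0.6]
gripper_width: 0.0851
```

Call:
step_arm --pt "-7 0 -11 -0.033 0 0.012"

```text
time: 4.17
position: [0.6778, -0.1963, 0.0399]
orientation: [[-0.095, 0.001, 0.995], [-0.995, -0.001, -0.095], [0.0, -1.0, 0.001]]
contact_force: [0.2, -1.2, -0.0]
gripper_width: 0.0856
```

Call:
step_arm --pt "0 0 0 0 0 0"

```text
time: 4.25
position: [0.6767, -0.1954, 0.0394]
orientation: [[-0.094, -0.002, 0.996], [-0.996, 0.001, -0.094], [-0.001, -1.0, -0.002]]
contact_force: [-0.5, 0.3, 0.5]
gripper_width: 0.0859
```

Call:
step_arm --pt "0 8 0 0 0 0"

```text
time: 4.33
position: [0.6783, -0.1961, 0.033]
orientation: [[-0.094, 0.002, 0.996], [-0.996, -0.001, -0.094], [0.001, -1.0, 0.002]]
contact_force: [0.9, -0.8, 1.0]
gripper_width: 0.0853
```

Call:
step_arm --pt "0 0 0 0 0 0"

```text
time: 4.42
position: [0.6775, -0.1958, 0.031]
orientation: [[-0.094, -0.0, 0.996], [-0.996, -0.0, -0.094], [0.0, -1.0, -0.0]]
contact_force: [-0.4, 0.1, -0.3]
gripper_width: 0.0855
```

Call:
step_arm --pt "0 0 0 0 0 0"

```text
time: 4.5
position: [0.6778, -0.196, 0.0307]
orientation: [[-0.094, 0.001, 0.996], [-0.996, -0.001, -0.094], [0.0, -1.0, 0.001]]
contact_force: [0.5, -0.4, 0.5]
gripper_width: 0.0853
```

```bash
python3 p.py .6767 -.196 .014 -5.7
```

```text
t 4.5 pos [ 0.6778 -0.196   0.0307] yaw -5.4 q6 1.27 grip 0.0853 F [ 0.5 -0.4  0.5]
turn rv(tool) [-0.001  0.005  0.   ] | mm after turn [ 0.1 16.7 -1.1] | mm now [ 0.1 16.7 -1.2]
```

Call:
step_arm --pt "0 6 -1 0 0 0" --pt "0 0 0 0 0 0" --pt "0 6 0 0 0 0" --pt "0 0 0 0 0 0"

```text
time: 4.83
position: [0.6768, -0.1963, 0.017]
orientation: [[-0.095, 0.001, 0.996], [-0.996, -0.001, -0.095], [0.001, -1.0, 0.001]]
contact_force: [-0.5, 0.7, -0.6]
gripper_width: 0.0855
```

Call:
step_arm --pt "0 0 0 0 0 0"

```text
time: 4.92
position: [0.6768, -0.1963, 0.0168]
orientation: [[-0.095, 0.001, 0.996], [-0.996, -0.001, -0.095], [0.001, -1.0, 0.001]]
contact_force: [-0.1, 0.5, -0.6]
gripper_width: 0.0853
```

Call:
step_arm --pt "0 4 0 0 0 0" --pt "0 0 0 0 0 0" --pt "0 0 0 0 0 0"

```text
time: 5.17
position: [0.6768, -0.1964, 0.0122]
orientation: [[-0.095, 0.001, 0.996], [-0.996, -0.001, -0.095], [0.001, -1.0, 0.001]]
contact_force: [0.9, -0.9, -0.1]
gripper_width: 0.0854
```

Call:
step_arm --pt "0 0 0 0 0 0" --pt "0 0 0 0 0 0" --pt "0 0 0 0 0 0" --pt "0 0 0 0 0 0" --pt "0 0 0 0 0 0" --hand -1

```text
time: 5.58
position: [0.6775, -0.1967, 0.0135]
orientation: [[-0.095, 0.003, 0.996], [-0.996, -0.002, -0.095], [0.001, -1.0, 0.003]]
contact_force: [-0.9, -1.0, -0.5]
gripper_width: 0.0477
```

Call:
step_arm --pt "0 0 0 0 0 0" --pt "0 0 0 0 0 0" --pt "0 -10 0 0 0 0" --pt "0 -15 0 0 0 0" --pt "0 0 0 0 0 0"

```text
time: 6.0
position: [0.6762, -0.1961, 0.0384]
orientation: [[-0.095, -0.001, 0.996], [-0.996, -0.0, -0.095], [0.0, -1.0, -0.001]]
contact_force: [0.7, -0.9, 0.4]
gripper_width: 0.0475
```

```bash
python3 p.py .4694 -.1443 .06 6.8
python3 - <<'E'
from h import *
cv2.imwrite("pics/s3.png",get_image("scene"))
crop("pics/s3.png",(280,120,400,210),"pics/s3c.png",6)
E
```

```text
t 6.0 pos [ 0.6762 -0.1961  0.0384] yaw -5.4 q6 1.27 grip 0.0475 F [ 0.7 -0.9  0.4]
turn rv(tool) [ 0.001 -0.213  0.   ] | mm after turn [ -75.9  -21.6 -199.2] | mm now [ -32.   -21.5 -210.8]
```

View pics/s3c.png

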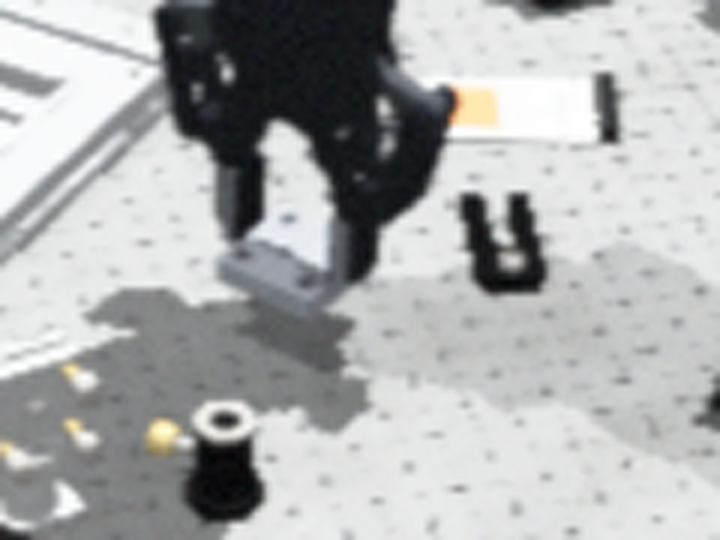

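Call:
step_arm --pt "0 -25 0 0 -0.1 0" --pt "0 -20 0 0 -0.1 0" --pt "-13 0 -33 0 0 0" --pt "-13 0 -33 0 0 0" --pt "-13 0 -33 0 0 0" --pt "-13 0 -33 0 0 0" --pt "-13 0 -33 0 0 0" --pt "0 0 0 0 0 0" --pt "0 0 0 0 0 0"

```text
time: 6.8
position: [0.4951, -0.1469, 0.0772]
orientation: [[0.115, -0.006, 0.993], [-0.993, 0.002, 0.116], [-0.003, -1.0, -0.006]]
contact_force: [0.7, 0.1, 0.5]
gripper_width: 0.0476
```

```bash
python3 p.py .4694 -.1443 .03 6.8
```

```text
t 6.8 pos [ 0.4951 -0.1469  0.0772] yaw 6.6 q6 1.01 grip 0.0476 F [0.7 0.1 0.5]
turn rv(tool) [ 0.006 -0.003 -0.003] | mm after turn [ -5.6  47.2 -25.2] | mm now [ -5.4  47.4 -24.9]
```

Call:
step_arm --pt "-4 12 -13 0.006 0 -0.003" --pt "-2 12 -11 0 0 0" --pt "0 12 0 0 0 0" --pt "0 5 0 0 0 0" --pt "0 0 0 0 0 0" --pt "0 0 0 0 0 0"

```text
time: 7.3
position: [0.473, -0.1449, 0.0358]
orientation: [[0.116, 0.005, 0.993], [-0.993, -0.002, 0.116], [0.002, -1.0, 0.004]]
contact_force: [-0.9, 0.7, -0.0]
gripper_width: 0.0476
```

```bash
python3 p.py .4694 -.1443 .0138 6.8
```

```text
t 7.3 pos [ 0.473  -0.1449  0.0358] yaw 6.6 q6 0.99 grip 0.0476 F [-0.9  0.7 -0. ]
turn rv(tool) [-0.004 -0.003  0.002] | mm after turn [-1.1 22.  -3.5] | mm now [-1.1 22.  -3.6]
```

Call:
step_arm --pt "-1 8 -4 -0.004 0 0.002" --pt "0 7 0 0 0 0" --pt "0 0 0 0 0 0" --pt "0 3 0 0 0 0" --pt "0 0 0 0 0 0" --pt "0 0 0 0 0 0"

```text
time: 7.8
position: [0.472, -0.1457, 0.0173]
orientation: [[0.116, 0.003, 0.993], [-0.993, -0.002, 0.116], [0.002, -1.0, 0.003]]
contact_force: [0.5, 0.6, -0.8]
gripper_width: 0.0476
```

```bash
python3 p.py .4694 -.1443 .0138 6.8
```

```text
t 7.8 pos [ 0.472  -0.1457  0.0173] yaw 6.7 q6 0.99 grip 0.0476 F [ 0.5  0.6 -0.8]
turn rv(tool) [-0.003 -0.002  0.002] | mm after turn [-1.7  3.5 -2.4] | mm now [-1.7  3.5 -2.4]
```

Final lowering, release to part-open, and lift.

Call:
step_arm --pt "-2 3 -2 -0.003 0 0.002" --pt "0 0 0 0 0 0" --pt "0 0 0 0 0 0"

```text
time: 8.05
position: [0.47, -0.144, 0.0144]
orientation: [[0.116, 0.0, 0.993], [-0.993, -0.0, 0.116], [0.0, -1.0, 0.0]]
contact_force: [-0.7, 0.4, -0.9]
gripper_width: 0.0473
```

Call:
step_arm --pt "0 0 0 0 0 0" --pt "0 0 0 0 0 0" --pt "0 0 0 0 0 0" --pt "0 0 0 0 0 0" --pt "0 0 0 0 0 0" --hand 0.7

```text
time: 8.47
position: [0.4706, -0.1442, 0.0152]
orientation: [[0.116, 0.002, 0.993], [-0.993, -0.001, 0.116], [0.001, -1.0, 0.002]]
contact_force: [-0.5, 0.2, -0.0]
gripper_width: 0.0727
```

Call:
step_arm --pt "0 -12 0 0 0 0" --pt "0 -30 0 0 0 0" --pt "0 -35 0 0 0 0" --pt "0 -35 0 0 0 0" --pt "0 0 0 0 0 0"

```text
time: 8.88
position: [0.468, -0.143, 0.1292]
orientation: [[0.116, -0.004, 0.993], [-0.993, 0.002, 0.116], [-0.003, -1.0, -0.004]]
contact_force: [1.2, -0.5, -0.5]
gripper_width: 0.072
```

```bash
python3 p.py .5634 .4265 .12 115
python3 - <<'E'
from h import *
cv2.imwrite("pics/t4.png",get_image("top")); cv2.imwrite("pics/s4.png",get_image("scene"))
crop("pics/t4.png",(320,210,520,310),"pics/t4c.png",4)
crop("pics/s4.png",(290,130,440,290),"pics/s4c.png",3.7)
E
```

```text
t 8.88 pos [ 0.468  -0.143   0.1292] yaw 6.7 q6 0.99 grip 0.072 F [ 1.2 -0.5 -0.5]
turn rv(tool) [ 0.    -1.891 -0.006] | mm after turn [327.2   9.2 475.8] | mm now [-554.6   10.   161. ]
```

View pics/t4c.png

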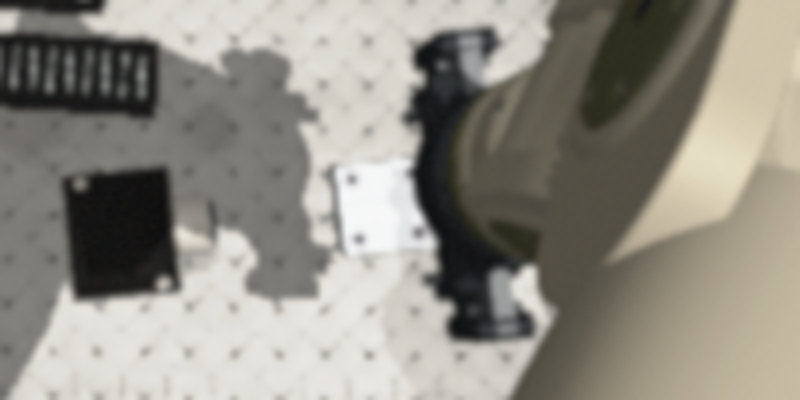

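View pics/s4c.png

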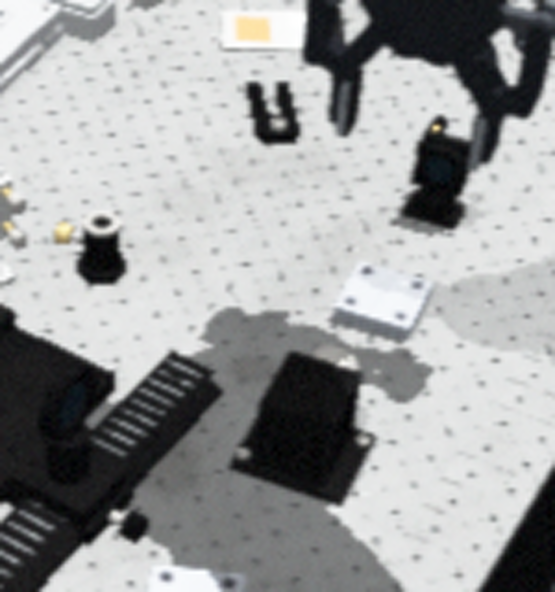

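Call:
step_arm --pt "0 -30 0 0 0 0" --pt "0 -30 0 0 0 0" --pt "-20 -25 5 0 0 0" --pt "-36 -10 11 0 0 0" --pt "-37 0 11 0 0 0" --pt "-37 0 11 0 0 0" --pt "-37 0 11 0 0 0" --pt "-37 0 11 0 0 0" --pt "-37 0 11 0 0 0" --pt "-37 0 11 0 0 0" --pt "-37 0 11 0 0 0" --pt "-37 0 11 0 0 0" --pt "-37 0 11 0 0 0" --pt "-37 0 11 0 0 0" --pt "-37 0 11 0 0 0" --pt "-37 0 11 0 0 0" --pt "0 0 0 0 0 0" --hand 1

```text
time: 10.4
position: [0.5527, 0.3932, 0.1949]
orientation: [[0.105, -0.044, 0.993], [-0.994, 0.003, 0.105], [-0.007, -0.999, -0.044]]
contact_force: [-0.0, -1.4, 0.6]
gripper_width: 0.0854
```

Call:
step_arm --pt "0 0 0 0 -0.118 0" --pt "0 0 0 0 -0.118 0" --pt "0 0 0 0 -0.118 0" --pt "0 0 0 0 -0.118 0" --pt "0 0 0 0 -0.118 0" --pt "0 0 0 0 -0.118 0" --pt "0 0 0 0 -0.118 0" --pt "0 0 0 0 -0.118 0" --pt "0 0 0 0 -0.118 0" --pt "0 0 0 0 -0.118 0" --pt "0 0 0 0 -0.118 0" --pt "0 0 0 0 -0.118 0" --pt "0 0 0 0 -0.118 0" --pt "0 0 0 0 -0.118 0" --pt "0 0 0 0 -0.118 0" --pt "0 0 0 0 -0.05 0" --pt "0 0 0 0 0 0"

```text
time: 11.82
position: [0.5396, 0.3886, 0.1519]
orientation: [[0.894, -0.095, -0.438], [0.437, -0.025, 0.899], [-0.097, -0.995, 0.019]]
contact_force: [-0.3, 0.1, 0.2]
gripper_width: 0.0854
```

```bash
python3 p.py .5634 .4265 .12 115
python3 - <<'E'
from h import *
cv2.imwrite("pics/t5.png",get_image("top"))
crop("pics/t5.png",(320,180,500,300),"pics/t5c.png",4)
im=cv2.imread("pics/t5.png"); m=((im.min(2)>215)*255).astype(np.uint8)
x0,y0,x1,y1=395,240,440,285; k=np.zeros_like(m);k[y0:y1,x0:x1]=m[y0:y1,x0:x1]
for c in cv2.findContours(k,cv2.RETR_EXTERNAL,cv2.CHAIN_APPROX_NONE)[0]:
    if cv2.contourArea(c)>100: r=cv2.minAreaRect(c); print(r, unp("top",r[0],.012))
E
```

```text
t 11.82 pos [0.5396 0.3886 0.1519] yaw 115.9 q6 0.04 grip 0.0854 F [-0.3  0.1  0.2]
turn rv(tool) [-0.018  0.017 -0.097] | mm after turn [37.6 31.9 24.3] | mm now [41.  28.5 23.1]
((417.0, 266.0), (44.0, 36.0), 0.0) [ 0.45917141 -0.14594306  0.012     ]
```

View pics/t5c.png

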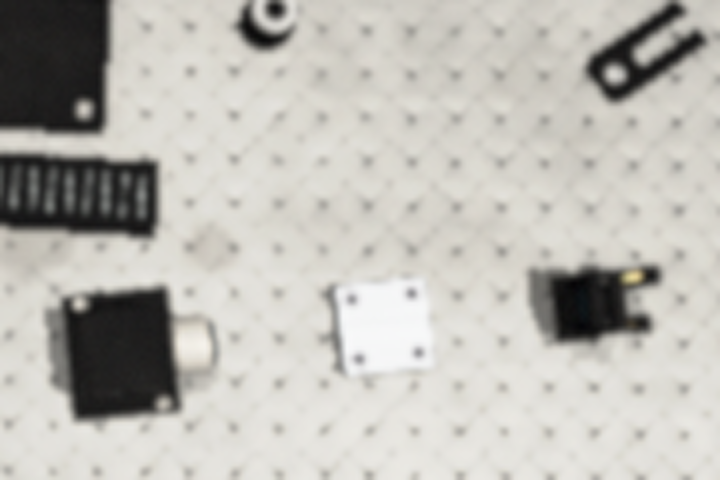

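Run:
```python
from h import *
c=unp("top",(416.0,261.1),.012); print("riser",c)
L=np.array([.4577,-.0465]);M=np.array([.481,-.242]);u=(M-L)/np.linalg.norm(M-L);n=np.array([-u[1],u[0]])
print((c[:2]-L)@u,(c[:2]-L)@n,(c[:2]-M)@u)
```

```text
riser [ 0.46988631 -0.14383764  0.012     ]
0.09809579501983652 0.0005813382755847995 -0.0987877746349216
```

Call:
step_arm --pt "20 8 12 -0.018 0.017 -0.097" --pt "18 8 12 0 0 0" --pt "0 8 0 0 0 0" --pt "0 0 0 0 0 0" --pt "0 0 0 0 0 0"

```text
time: 12.28
position: [0.5542, 0.4207, 0.1122]
orientation: [[0.912, -0.018, -0.411], [0.411, -0.012, 0.912], [-0.021, -1.0, -0.004]]
contact_force: [0.5, -0.4, 1.3]
gripper_width: 0.0853
```

```bash
python3 p.py .5634 .4265 .08 115
```

```text
t 12.28 pos [0.5542 0.4207 0.1122] yaw 114.2 q6 0.11 grip 0.0853 F [ 0.5 -0.4  1.3]
turn rv(tool) [ 0.003 -0.013 -0.021] | mm after turn [10.8 32.2  1.3] | mm now [11.5 32.   1.6]
```

Call:
step_arm --pt "11 8 1 0.003 -0.013 -0.021" --pt "2 12 0 0 0 0" --pt "0 12 0 0 0 0" --pt "0 0 0 0 0 0" --pt "0 0 0 0 0 0"

```text
time: 12.7
position: [0.567, 0.4263, 0.08]
orientation: [[0.909, 0.001, -0.418], [0.418, 0.0, 0.909], [0.001, -1.0, -0.0]]
contact_force: [-0.4, -0.5, 0.5]
gripper_width: 0.0855
```

```bash
python3 p.py .5634 .4265 .03 115
python3 - <<'E'
from h import *
cv2.imwrite("pics/s6.png",get_image("scene")); crop("pics/s6.png",(130,260,270,420),"pics/s6c.png",4)
E
```

```text
t 12.7 pos [0.567  0.4263 0.08  ] yaw 114.7 q6 0.1 grip 0.0855 F [-0.4 -0.5  0.5]
turn rv(tool) [ 0.    -0.005  0.001] | mm after turn [-3.2 50.   1.7] | mm now [-3.3 50.   1.7]
```

View pics/s6c.png

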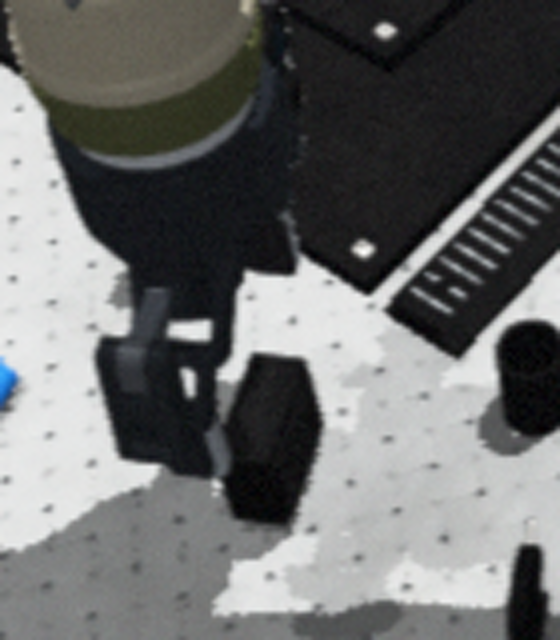

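Run:
```python
from h import *
for z in(.06,.075,.09):print(z,prj("scene",(.567-.418*.046,.4263+.909*.046,z)))
print(prj("scene",(.5634,.4265,.058)))
```

```text
0.06 [184.16685444 384.53889436]
0.075 [182.40844224 379.50934071]
0.09 [180.60043041 374.33791819]
[194.83720785 360.71742523]
```

Call:
step_arm --pt "-3 14 1 0 -0.005 0" --pt "0 14 0 0 0 0" --pt "0 14 0 0 0 0" --pt "0 0 0 0 0 0" --pt "0 0 0 0 0 0"

```text
time: 13.17
position: [0.5666, 0.4267, 0.0424]
orientation: [[0.907, 0.007, -0.42], [0.42, 0.003, 0.907], [0.008, -1.0, 0.0]]
contact_force: [0.7, 0.1, 0.4]
gripper_width: 0.0855
```

```bash
python3 p.py .5634 .4265 .03 115
```

```text
t 13.17 pos [0.5666 0.4267 0.0424] yaw 114.9 q6 0.1 grip 0.0855 F [0.7 0.1 0.4]
turn rv(tool) [-0.    -0.003  0.008] | mm after turn [-3.  12.4  1.2] | mm now [-3.1 12.4  1.2]
```

Call:
step_arm --pt "-3 7 1 0 -0.003 0.008" --pt "0 4 0 0 0 0" --pt "0 0 0 0 0 0" --pt "0 0 0 0 0 0"

```text
time: 13.5
position: [0.5648, 0.4271, 0.0341]
orientation: [[0.906, 0.002, -0.423], [0.423, 0.002, 0.906], [0.003, -1.0, 0.001]]
contact_force: [-0.1, 1.0, -0.3]
gripper_width: 0.0849
```

Call:
step_arm --pt "0 0 0 0 0 0" --pt "0 0 0 0 0 0" --pt "0 0 0 0 0 0" --pt "0 0 0 0 0 0" --pt "0 0 0 0 0 0" --pt "0 0 0 0 0 0" --hand -1

```text
time: 14.0
position: [0.5656, 0.4275, 0.0357]
orientation: [[0.906, 0.004, -0.423], [0.423, 0.003, 0.906], [0.005, -1.0, 0.001]]
contact_force: [1.0, 0.8, 1.1]
gripper_width: 0.0493
```

Call:
step_arm --pt "0 -15 0 0 0 0" --pt "0 -25 0 0 0 0" --pt "0 -30 0 0 0 0" --pt "0 -30 0 0 0 0" --pt "0 -30 0 0 0 0" --pt "0 0 0 0 0 0"

```text
time: 14.5
position: [0.5608, 0.4247, 0.163]
orientation: [[0.906, -0.009, -0.423], [0.423, -0.005, 0.906], [-0.011, -1.0, -0.001]]
contact_force: [0.8, 0.8, -0.1]
gripper_width: 0.0492
```

```bash
python3 p.py .4905 -.3214 .2 6.8
```

```text
t 14.5 pos [0.5608 0.4247 0.163 ] yaw 115.0 q6 0.1 grip 0.0492 F [ 0.8  0.8 -0.1]
turn rv(tool) [ 0.011  1.889 -0.007] | mm after turn [ 732.6  -37.  -158.2] | mm now [-379.6  -32.5 -646.5]
```

Call:
step_arm --pt "0 -25 0 0 0 0" --pt "-10 -25 -15 0 0 0" --pt "-19 -5 -32 0 0 0" --pt "-19 -3 -32 0 0 0" --pt "-19 -3 -32 0 0 0" --pt "-19 -3 -32 0 0 0" --pt "-19 -3 -32 0 0 0" --pt "-19 -3 -32 0 0 0" --pt "-19 -3 -32 0 0 0" --pt "-19 -3 -32 0 0 0" --pt "-19 -3 -32 0 0 0" --pt "-19 -3 -32 0 0 0" --pt "-19 -3 -32 0 0 0" --pt "-19 -3 -32 0 0 0" --pt "-19 -3 -32 0 0 0" --pt "-19 -3 -32 0 0 0" --pt "-19 -3 -32 0 0 0" --pt "-19 -3 -32 0 0 0" --pt "-19 -3 -32 0 0 0" --pt "0 0 0 0 0 0"

```text
time: 16.17
position: [0.4898, -0.2479, 0.2558]
orientation: [[0.902, -0.022, -0.431], [0.431, -0.005, 0.902], [-0.022, -1.0, 0.005]]
contact_force: [1.9, -0.6, -1.6]
gripper_width: 0.0494
```

```bash
python3 p.py .4905 -.3214 .18 6.8
```

```text
t 16.17 pos [ 0.4898 -0.2479  0.2558] yaw 115.5 q6 -1.05 grip 0.0494 F [ 1.9 -0.6 -1.6]
turn rv(tool) [ 0.018  1.898 -0.02 ] | mm after turn [73.1 75.8 -8. ] | mm now [-29.4  76.2 -67. ]
```

Call:
step_arm --pt "0 0 0 0 0.118 0" --pt "0 0 0 0 0.118 0" --pt "0 0 0 0 0.118 0" --pt "0 0 0 0 0.118 0" --pt "0 0 0 0 0.118 0" --pt "0 0 0 0 0.118 0" --pt "0 0 0 0 0.118 0" --pt "0 0 0 0 0.118 0" --pt "0 0 0 0 0.118 0" --pt "0 0 0 0 0.118 0" --pt "0 0 0 0 0.118 0" --pt "0 0 0 0 0.118 0" --pt "0 0 0 0 0.118 0" --pt "0 0 0 0 0.118 0" --pt "0 0 0 0 0.118 0" --pt "0 0 0 0 0.06 0" --pt "0 0 0 0 0 0" --pt "0 0 0 0 0 0"

```text
time: 17.67
position: [0.4832, -0.2455, 0.2363]
orientation: [[0.087, -0.042, 0.995], [-0.996, 0.011, 0.087], [-0.014, -0.999, -0.041]]
contact_force: [0.4, 0.3, -2.3]
gripper_width: 0.049
```

```bash
python3 p.py .4905 -.3214 .14 6.8
```

```text
t 17.67 pos [ 0.4832 -0.2455  0.2363] yaw 5.0 q6 0.87 grip 0.049 F [ 0.4  0.3 -2.3]
turn rv(tool) [ 0.041 -0.032 -0.015] | mm after turn [76.3 96.3 -1.7] | mm now [77.6 95.1  4.6]
```

Call:
step_arm --pt "20 5 -1 0.041 -0.032 -0.015" --pt "28 15 -1 0 0 0" --pt "25 25 0 0 0 0" --pt "5 20 0 0 0 0" --pt "0 0 0 0 0 0" --pt "0 0 0 0 0 0"

```text
time: 18.17
position: [0.4906, -0.3243, 0.1682]
orientation: [[0.134, 0.003, 0.991], [-0.991, -0.001, 0.134], [0.001, -1.0, 0.003]]
contact_force: [0.8, 0.2, -1.3]
gripper_width: 0.0493
```

```bash
python3 p.py .4906 -.3225 .08 6.8
```

```text
t 18.17 pos [ 0.4906 -0.3243  0.1682] yaw 7.7 q6 0.71 grip 0.0493 F [ 0.8  0.2 -1.3]
turn rv(tool) [-0.003  0.016  0.001] | mm after turn [-1.8 88.2  0.2] | mm now [-1.9 88.2 -0. ]
```

Call:
step_arm --pt "-1 25 0 -0.003 0.016 0" --pt "0 25 0 0 0 0" --pt "0 25 0 0 0 0" --pt "0 10 0 0 0 0" --pt "0 0 0 0 0 0" --pt "0 0 0 0 0 0"

```text
time: 18.67
position: [0.4934, -0.3217, 0.0878]
orientation: [[0.126, 0.005, 0.992], [-0.992, -0.005, 0.126], [0.005, -1.0, 0.004]]
contact_force: [-0.0, -1.3, -2.0]
gripper_width: 0.0497
```

```bash
python3 p.py .4906 -.3225 .0365 6.8
```

```text
t 18.67 pos [ 0.4934 -0.3217  0.0878] yaw 7.2 q6 0.73 grip 0.0497 F [-0.  -1.3 -2. ]
turn rv(tool) [-0.004  0.007  0.005] | mm after turn [ 0.5 51.3 -2.8] | mm now [ 0.2 51.3 -3.1]
```

Call:
step_arm --pt "0 14 -3 -0.004 0.007 0.005" --pt "0 14 0 0 0 0" --pt "0 12 0 0 0 0" --pt "0 0 0 0 0 0" --pt "0 0 0 0 0 0"

```text
time: 19.08
position: [0.4943, -0.3247, 0.0527]
orientation: [[0.12, 0.008, 0.993], [-0.993, -0.007, 0.12], [0.008, -1.0, 0.007]]
contact_force: [0.2, 0.1, -0.4]
gripper_width: 0.0489
```

```bash
python3 p.py .4906 -.3225 .0365 6.8
```

```text
t 19.08 pos [ 0.4943 -0.3247  0.0527] yaw 6.9 q6 0.73 grip 0.0489 F [ 0.2  0.1 -0.4]
turn rv(tool) [-0.007  0.001  0.008] | mm after turn [-2.6 16.2 -3.4] | mm now [-2.7 16.1 -3.5]
```

Call:
step_arm --pt "-2 6 -4 -0.007 0 0.008" --pt "0 4 0 0 0 0" --pt "0 0 0 0 0 0" --pt "0 0 0 0 0 0"

```text
time: 19.42
position: [0.4911, -0.3244, 0.0447]
orientation: [[0.119, 0.003, 0.993], [-0.993, -0.002, 0.119], [0.002, -1.0, 0.002]]
contact_force: [-0.6, 0.2, -2.2]
gripper_width: 0.0495
```

```bash
python3 p.py .4906 -.3225 .0365 6.8
```

```text
t 19.42 pos [ 0.4911 -0.3244  0.0447] yaw 6.9 q6 0.73 grip 0.0495 F [-0.6  0.2 -2.2]
turn rv(tool) [-0.002  0.001  0.002] | mm after turn [-2.   8.2 -0.2] | mm now [-2.   8.2 -0.3]
```

Call:
step_arm --pt "-2 5 0 -0.002 0 0.002" --pt "0 0 0 0 0 0" --pt "0 2 0 0 0 0" --pt "0 0 0 0 0 0" --pt "0 0 0 0 0 0"

```text
time: 19.83
position: [0.4913, -0.3227, 0.0378]
orientation: [[0.119, 0.001, 0.993], [-0.993, -0.001, 0.119], [0.001, -1.0, 0.001]]
contact_force: [0.3, 0.4, -2.2]
gripper_width: 0.0491
```

```bash
python3 p.py .4906 -.3225 .0365 6.8
```

```text
t 19.83 pos [ 0.4913 -0.3227  0.0378] yaw 6.9 q6 0.73 grip 0.0491 F [ 0.3  0.4 -2.2]
turn rv(tool) [-0.001  0.001  0.001] | mm after turn [-0.3  1.3 -0.7] | mm now [-0.3  1.3 -0.7]
```

Call:
step_arm --pt "0 2 0 0 0 0" --pt "0 0 0 0 0 0" --pt "0 0 0 0 0 0"

```text
time: 20.08
position: [0.4916, -0.3228, 0.0358]
orientation: [[0.119, 0.002, 0.993], [-0.993, -0.001, 0.119], [0.002, -1.0, 0.002]]
contact_force: [0.9, -0.2, -1.8]
gripper_width: 0.0491
```

Call:
step_arm --pt "0 0 0 0 0 0" --pt "0 0 0 0 0 0" --pt "0 0 0 0 0 0" --pt "0 0 0 0 0 0" --pt "0 0 0 0 0 0" --hand 1

```text
time: 20.5
position: [0.4927, -0.3237, 0.0373]
orientation: [[0.119, 0.004, 0.993], [-0.993, -0.003, 0.119], [0.004, -1.0, 0.004]]
contact_force: [0.3, -0.4, -0.2]
gripper_width: 0.0853
```

Call:
step_arm --pt "0 -10 0 0 0 0" --pt "0 -25 0 0 0 0" --pt "0 -30 0 0 0 0" --pt "0 -30 0 0 0 0" --pt "0 -30 0 0 0 0" --pt "0 -20 0 0 0 0" --pt "0 0 0 0 0 0"

```text
time: 21.08
position: [0.4904, -0.3219, 0.1912]
orientation: [[0.119, 0.002, 0.993], [-0.993, -0.001, 0.119], [0.001, -1.0, 0.001]]
contact_force: [0.4, 0.3, 0.2]
gripper_width: 0.0853
```

```bash
python3 p.py .4265 .2962 .2 0.8
python3 - <<'E'
from h import *
cv2.imwrite("pics/s7.png",get_image("scene")); crop("pics/s7.png",(350,110,480,210),"pics/s7c.png",6)
E
```

```text
t 21.08 pos [ 0.4904 -0.3219  0.1912] yaw 6.9 q6 0.73 grip 0.0853 F [0.4 0.3 0.2]
turn rv(tool) [-0.001  0.106  0.001] | mm after turn [-619.    -8.8  -55.3] | mm now [-621.3   -9.6   10.3]
```

View pics/s7c.png

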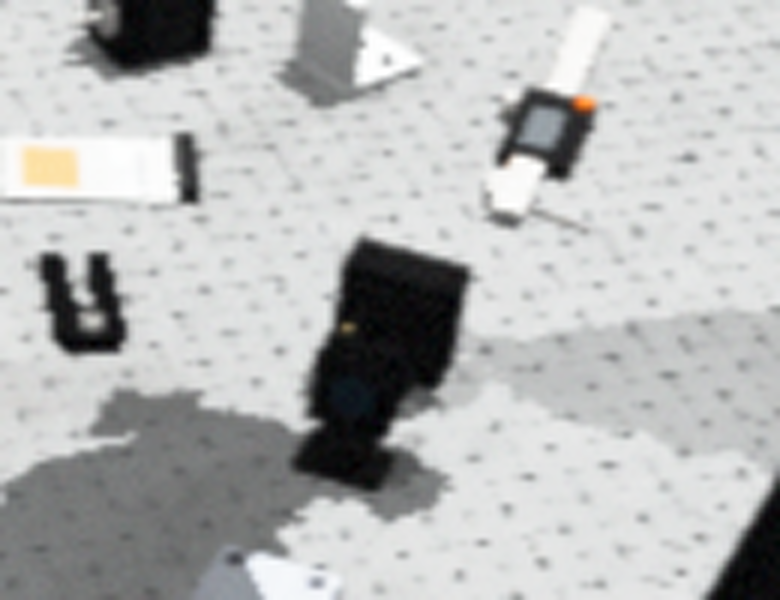

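Call:
step_arm --pt "-20 -5 0 0 0.05 0" --pt "-37 -4 -2 0 0.05 0" --pt "-37 -3 -3 0 0 0" --pt "-37 -3 -3 0 0 0" --pt "-37 -3 -3 0 0 0" --pt "-37 -3 -3 0 0 0" --pt "-37 -3 -3 0 0 0" --pt "-37 -3 -3 0 0 0" --pt "-37 -3 -3 0 0 0" --pt "-37 -3 -3 0 0 0" --pt "-37 -3 -3 0 0 0" --pt "-37 -3 -3 0 0 0" --pt "-37 -3 -3 0 0 0" --pt "-37 -3 -3 0 0 0" --pt "-37 -3 -3 0 0 0" --pt "-37 -3 -3 0 0 0" --pt "-30 0 -3 0 0 0" --pt "0 0 0 0 0 0" --pt "0 0 0 0 0 0"

```text
time: 22.72
position: [0.4184, 0.3082, 0.2256]
orientation: [[0.008, -0.02, 1.0], [-1.0, -0.001, 0.008], [0.001, -1.0, -0.02]]
contact_force: [-0.2, -0.1, -0.9]
gripper_width: 0.0852
```

```bash
python3 p.py .4265 .2962 .12 0.8
```

```text
t 22.72 pos [0.4184 0.3082 0.2256] yaw 0.5 q6 2.04 grip 0.0852 F [-0.2 -0.1 -0.9]
turn rv(tool) [ 0.02  -0.006  0.001] | mm after turn [ 12.2 105.6   7.9] | mm now [ 12.  105.5  10. ]
```

Call:
step_arm --pt "6 20 9 0.02 -0.006 0" --pt "6 25 0 0 0 0" --pt "0 25 0 0 0 0" --pt "0 20 0 0 0 0" --pt "0 0 0 0 0 0" --pt "0 0 0 0 0 0"

```text
time: 23.22
position: [0.4257, 0.2913, 0.1296]
orientation: [[0.012, -0.003, 1.0], [-1.0, -0.004, 0.012], [0.004, -1.0, -0.003]]
contact_force: [0.6, 0.5, 0.4]
gripper_width: 0.0856
```

```bash
python3 p.py .4265 .2962 .08 0.8
python3 - <<'E'
from h import *
cv2.imwrite("pics/s8.png",get_image("scene")); crop("pics/s8.png",(230,260,380,400),"pics/s8c.png",4)
E
```

```text
t 23.22 pos [0.4257 0.2913 0.1296] yaw 0.7 q6 2.0 grip 0.0856 F [0.6 0.5 0.4]
turn rv(tool) [ 0.003 -0.002  0.004] | mm after turn [-4.9 49.6  0.9] | mm now [-5.1 49.6  1. ]
```

View pics/s8c.png

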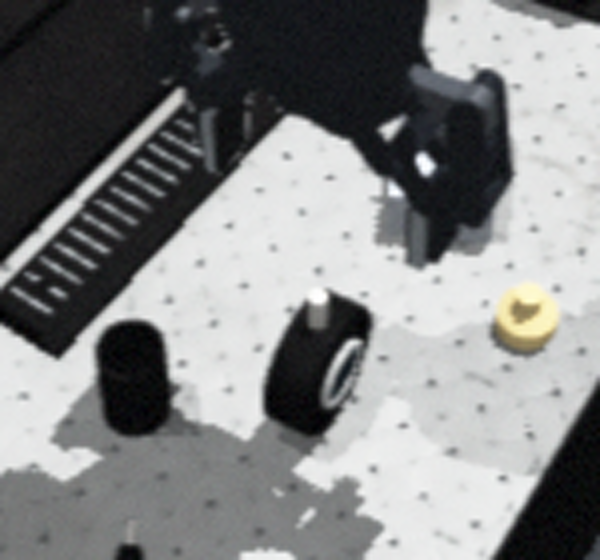

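Call:
step_arm --pt "-5 18 1 0.003 0 0.004" --pt "0 18 0 0 0 0" --pt "0 18 0 0 0 0" --pt "0 0 0 0 0 0" --pt "0 0 0 0 0 0"

```text
time: 23.68
position: [0.4318, 0.2965, 0.0816]
orientation: [[0.009, 0.01, 1.0], [-1.0, 0.004, 0.009], [-0.004, -1.0, 0.01]]
contact_force: [0.6, -0.5, 0.4]
gripper_width: 0.0853
```

```bash
python3 p.py .4265 .2962 .031 0.8
```

```text
t 23.68 pos [0.4318 0.2965 0.0816] yaw 0.5 q6 2.01 grip 0.0853 F [ 0.6 -0.5  0.4]
turn rv(tool) [-0.01  -0.005 -0.004] | mm after turn [ 0.2 50.6 -5.3] | mm now [ 0.4 50.6 -5.8]
```

Call:
step_arm --pt "0 15 -6 -0.01 -0.005 -0.004" --pt "0 15 -2 0 0 0" --pt "0 12 -1 0 0 0" --pt "0 0 0 0 0 0" --pt "0 0 0 0 0 0"

```text
time: 24.1
position: [0.4261, 0.2981, 0.0431]
orientation: [[0.014, 0.007, 1.0], [-1.0, 0.004, 0.014], [-0.004, -1.0, 0.007]]
contact_force: [1.2, -0.5, 0.2]
gripper_width: 0.0859
```

```bash
python3 p.py .4265 .2962 .031 0.8
```

```text
t 24.1 pos [0.4261 0.2981 0.0431] yaw 0.8 q6 2.01 grip 0.0859 F [ 1.2 -0.5  0.2]
turn rv(tool) [-0.007  0.    -0.004] | mm after turn [ 1.9 12.1  0.3] | mm now [ 2.  12.1  0.3]
```

Call:
step_arm --pt "2 6 0 -0.007 0 -0.004" --pt "0 4 0 0 0 0" --pt "0 0 0 0 0 0" --pt "0 0 0 0 0 0"

```text
time: 24.43
position: [0.4278, 0.2968, 0.0346]
orientation: [[0.015, 0.002, 1.0], [-1.0, 0.001, 0.015], [-0.001, -1.0, 0.002]]
contact_force: [0.5, -0.1, 0.6]
gripper_width: 0.0852
```

Call:
step_arm --pt "0 0 0 0 0 0" --pt "0 0 0 0 0 0" --pt "0 0 0 0 0 0" --pt "0 0 0 0 0 0" --pt "0 0 0 0 0 0" --pt "0 0 0 0 0 0" --pt "0 0 0 0 0 0" --hand -1

```text
time: 25.02
position: [0.4287, 0.2972, 0.0358]
orientation: [[0.015, 0.004, 1.0], [-1.0, 0.002, 0.015], [-0.002, -1.0, 0.004]]
contact_force: [0.7, 0.4, -1.2]
gripper_width: 0.0211
```

```bash
python3 p.py .4265 .2962 .031 0.8
```

```text
t 25.02 pos [0.4287 0.2972 0.0358] yaw 0.8 q6 2.01 grip 0.0211 F [ 0.7  0.4 -1.2]
turn rv(tool) [-0.004  0.001 -0.002] | mm after turn [ 1.   4.8 -2.2] | mm now [ 1.   4.8 -2.2]
```

Call:
step_arm --pt "0 -12 0 0 0 0" --pt "0 -25 0 0 0 0" --pt "0 -32 0 0 0 0" --pt "0 -35 0 0 0 0" --pt "0 -35 0 0 0 0" --pt "0 -25 0 0 0 0" --pt "0 0 0 0 0 0"

```text
time: 25.6
position: [0.4234, 0.2946, 0.2014]
orientation: [[0.015, -0.009, 1.0], [-1.0, -0.005, 0.015], [0.004, -1.0, -0.009]]
contact_force: [1.0, 0.5, -1.8]
gripper_width: 0.0212
```

```bash
python3 p.py .5488 -.1349 .2 6.8
python3 - <<'E'
from h import *
cv2.imwrite("pics/s9.png",get_image("scene")); crop("pics/s9.png",(200,200,380,350),"pics/s9c.png",4)
E
```

```text
t 25.6 pos [0.4234 0.2946 0.2014] yaw 0.8 q6 2.01 grip 0.0212 F [ 1.   0.5 -1.8]
turn rv(tool) [ 0.009 -0.104  0.004] | mm after turn [441.4   1.4  73.7] | mm now [431.3   2.2 119.2]
```

View pics/s9c.png

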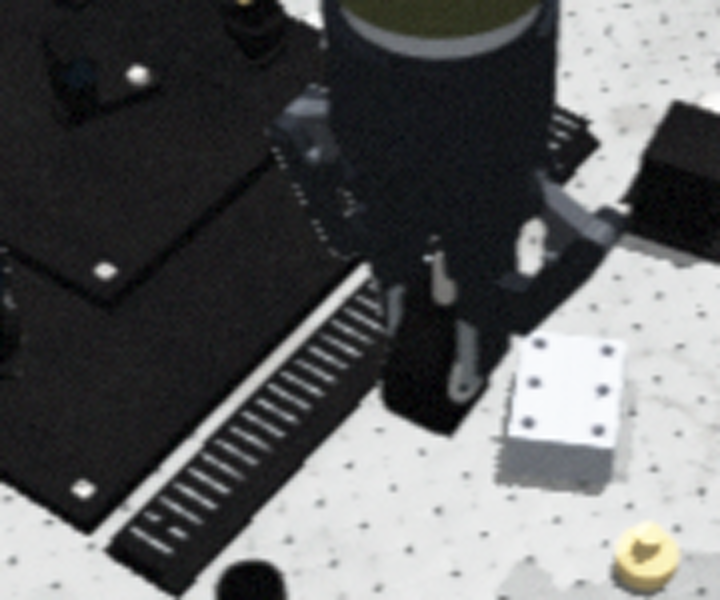

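Call:
step_arm --pt "18 -5 5 0.009 -0.05 0.004" --pt "36 -4 8 0 -0.05 0" --pt "36 -3 7 0 0 0" --pt "36 -3 7 0 0 0" --pt "36 -3 7 0 0 0" --pt "36 -3 7 0 0 0" --pt "36 -3 7 0 0 0" --pt "36 -3 7 0 0 0" --pt "36 -3 7 0 0 0" --pt "36 -3 7 0 0 0" --pt "36 -3 7 0 0 0" --pt "36 -3 7 0 0 0" --pt "15 0 0 0 0 0" --pt "0 0 0 0 0 0" --pt "0 0 0 0 0 0"

```text
time: 26.9
position: [0.547, -0.1409, 0.2064]
orientation: [[0.124, -0.041, 0.991], [-0.992, 0.005, 0.125], [-0.01, -0.999, -0.04]]
contact_force: [0.6, 0.8, -1.3]
gripper_width: 0.0214
```

```bash
python3 p.py .5488 -.1349 .13 6.8
```

```text
t 26.9 pos [ 0.547  -0.1409  0.2064] yaw 7.2 q6 1.06 grip 0.0214 F [ 0.6  0.8 -1.3]
turn rv(tool) [ 0.04   0.006 -0.01 ] | mm after turn [-5.7 76.4  2.5] | mm now [-4.9 76.3  5.6]
```

Call:
step_arm --pt "-5 20 5 0.04 0.006 -0.01" --pt "0 25 0 0 0 0" --pt "0 25 0 0 0 0" --pt "0 15 0 0 0 0" --pt "0 0 0 0 0 0" --pt "0 0 0 0 0 0"

```text
time: 27.4
position: [0.5448, -0.127, 0.1117]
orientation: [[0.123, -0.009, 0.992], [-0.992, 0.006, 0.123], [-0.007, -1.0, -0.008]]
contact_force: [0.2, -0.6, -1.8]
gripper_width: 0.0211
```

```bash
python3 p.py .5488 -.1349 .07 6.8
```

```text
t 27.4 pos [ 0.5448 -0.127   0.1117] yaw 7.1 q6 1.07 grip 0.0211 F [ 0.2 -0.6 -1.8]
turn rv(tool) [ 0.008  0.005 -0.007] | mm after turn [ 8.3 41.7  3. ] | mm now [ 8.6 41.6  3.3]
```

Call:
step_arm --pt "8 13 3 0.008 0.005 -0.007" --pt "0 13 0 0 0 0" --pt "0 13 0 0 0 0" --pt "0 0 0 0 0 0" --pt "0 0 0 0 0 0"

```text
time: 27.82
position: [0.5497, -0.1308, 0.0753]
orientation: [[0.124, 0.002, 0.992], [-0.992, -0.0, 0.124], [0.0, -1.0, 0.002]]
contact_force: [0.2, 0.3, -1.8]
gripper_width: 0.0208
```

```bash
python3 p.py .5488 -.1349 .036 6.8
```

```text
t 27.82 pos [ 0.5497 -0.1308  0.0753] yaw 7.1 q6 1.07 grip 0.0208 F [ 0.2  0.3 -1.8]
turn rv(tool) [-0.002  0.006  0.   ] | mm after turn [ 4.  39.3 -1.4] | mm now [ 4.  39.3 -1.5]
```

Call:
step_arm --pt "4 12 -2 -0.002 0.006 0" --pt "0 12 0 0 0 0" --pt "0 0 0 0 0 0" --pt "0 5 0 0 0 0" --pt "0 0 0 0 0 0" --pt "0 0 0 0 0 0"

```text
time: 28.32
position: [0.5512, -0.136, 0.0494]
orientation: [[0.118, 0.007, 0.993], [-0.993, -0.003, 0.119], [0.004, -1.0, 0.006]]
contact_force: [-0.6, 0.9, -2.1]
gripper_width: 0.0218
```

```bash
python3 p.py .5488 -.1349 .036 6.8
```

```text
t 28.32 pos [ 0.5512 -0.136   0.0494] yaw 6.8 q6 1.07 grip 0.0218 F [-0.6  0.9 -2.1]
turn rv(tool) [-0.006  0.     0.004] | mm after turn [-1.3 13.4 -2.3] | mm now [-1.4 13.3 -2.4]
```

Call:
step_arm --pt "-1 5 -2 -0.006 0 0.004" --pt "0 0 0 0 0 0" --pt "0 5 0 0 0 0" --pt "0 0 0 0 0 0" --pt "0 0 0 0 0 0"

```text
time: 28.73
position: [0.5499, -0.1357, 0.0398]
orientation: [[0.118, 0.002, 0.993], [-0.993, -0.001, 0.118], [0.001, -1.0, 0.002]]
contact_force: [-0.2, 1.0, -2.2]
gripper_width: 0.0208
```

```bash
python3 p.py .5488 -.1349 .036 6.8
```

```text
t 28.73 pos [ 0.5499 -0.1357  0.0398] yaw 6.8 q6 1.07 grip 0.0208 F [-0.2  1.  -2.2]
turn rv(tool) [-0.002 -0.     0.001] | mm after turn [-1.   3.8 -1. ] | mm now [-1.   3.8 -1. ]
```

Call:
step_arm --pt "-1 3 -1 -0.002 0 0.001" --pt "0 0 0 0 0 0" --pt "0 0 0 0 0 0"

```text
time: 28.98
position: [0.5487, -0.1347, 0.0364]
orientation: [[0.118, -0.001, 0.993], [-0.993, 0.0, 0.118], [-0.0, -1.0, -0.0]]
contact_force: [1.1, -0.4, -2.0]
gripper_width: 0.0215
```

Call:
step_arm --pt "0 1 0 0 0 0" --pt "0 0 0 0 0 0" --pt "0 0 0 0 0 0"

```text
time: 29.23
position: [0.5489, -0.1348, 0.0359]
orientation: [[0.118, 0.0, 0.993], [-0.993, -0.0, 0.118], [0.0, -1.0, 0.0]]
contact_force: [0.8, 0.1, -1.8]
gripper_width: 0.0214
```

Call:
step_arm --pt "0 1 0 0 0 0" --pt "0 0 0 0 0 0" --pt "0 0 0 0 0 0"

```text
time: 29.48
position: [0.5493, -0.135, 0.0361]
orientation: [[0.118, 0.001, 0.993], [-0.993, -0.001, 0.118], [0.001, -1.0, 0.001]]
contact_force: [-0.4, -0.5, -1.3]
gripper_width: 0.0208
```

Call:
step_arm --pt "0 1 0 0 0 0" --pt "0 0 0 0 0 0"

```text
time: 29.65
position: [0.5495, -0.1351, 0.0358]
orientation: [[0.118, 0.002, 0.993], [-0.993, -0.001, 0.118], [0.002, -1.0, 0.002]]
contact_force: [0.3, -0.0, -1.7]
gripper_width: 0.0212
```

Call:
step_arm --pt "0 0 0 0 0 0" --pt "0 0 0 0 0 0" --pt "0 0 0 0 0 0" --pt "0 0 0 0 0 0" --pt "0 0 0 0 0 0" --hand 1

```text
time: 30.07
position: [0.5504, -0.1355, 0.0358]
orientation: [[0.118, 0.004, 0.993], [-0.993, -0.002, 0.118], [0.002, -1.0, 0.003]]
contact_force: [-0.6, 0.0, -0.8]
gripper_width: 0.0798
```

Call:
step_arm --pt "0 -10 0 0 0 0" --pt "0 -25 0 0 0 0" --pt "0 -30 0 0 0 0" --pt "0 -30 0 0 0 0" --pt "0 -30 0 0 0 0" --pt "0 -30 0 0 0 0" --pt "0 0 0 0 0 0"

```text
time: 30.65
position: [0.5473, -0.1342, 0.1986]
orientation: [[0.118, -0.002, 0.993], [-0.993, 0.0, 0.118], [-0.001, -1.0, -0.002]]
contact_force: [1.3, -0.7, 0.1]
gripper_width: 0.0854
```

```bash
python3 p.py .436 .4236 .2 22
python3 - <<'E'
from h import *
cv2.imwrite("pics/s10.png",get_image("scene")); crop("pics/s10.png",(290,130,440,290),"pics/s10c.png",3.7)
E
```

```text
t 30.65 pos [ 0.5473 -0.1342  0.1986] yaw 6.8 q6 1.07 grip 0.0854 F [ 1.3 -0.7  0.1]
turn rv(tool) [ 0.002 -0.265 -0.001] | mm after turn [-558.9   -1.4  105.8] | mm now [-567.1   -0.9  -44.6]
```

View pics/s10c.png

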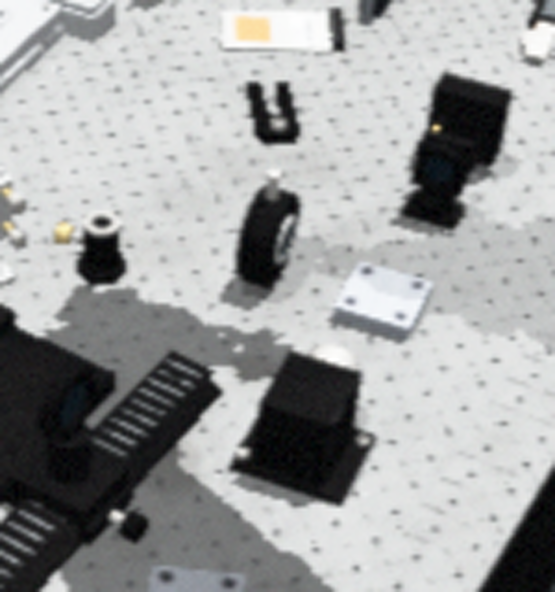

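Call:
step_arm --pt "-20 -5 -3 0 0 0" --pt "-37 -4 -4 0 0 0" --pt "-37 -3 -4 0 0 0" --pt "-37 -3 -4 0 0 0" --pt "-37 -3 -4 0 0 0" --pt "-37 -3 -4 0 0 0" --pt "-37 -3 -4 0 0 0" --pt "-37 -3 -4 0 0 0" --pt "-37 -3 -4 0 0 0" --pt "-37 -3 -4 0 0 0" --pt "-37 -3 -4 0 0 0" --pt "-37 -3 -4 0 0 0" --pt "-37 -3 -4 0 0 0" --pt "-37 -3 -4 0 -0.08 0" --pt "-37 -3 -4 0 -0.09 0" --pt "-10 0 0 0 -0.09 0" --pt "0 0 0 0 0 0" --pt "0 0 0 0 0 0"

```text
time: 32.2
position: [0.4075, 0.4237, 0.2344]
orientation: [[0.373, -0.019, 0.928], [-0.928, -0.006, 0.373], [-0.002, -1.0, -0.019]]
contact_force: [-0.3, -0.3, -0.4]
gripper_width: 0.0856
```

```bash
python3 p.py .436 .4236 .12 22;python3 - <<'E'
from h import *
cv2.imwrite("pics/t11.png",get_image("top")); crop("pics/t11.png",(330,190,510,310),"pics/t11c.png",4.4)
E
```

```text
t 32.2 pos [0.4075 0.4237 0.2344] yaw 21.9 q6 1.85 grip 0.0856 F [-0.3 -0.3 -0.4]
turn rv(tool) [ 0.019 -0.002 -0.002] | mm after turn [ 10.8 114.4  26.4] | mm now [ 10.9 113.8  28.6]
```

View pics/t11c.png

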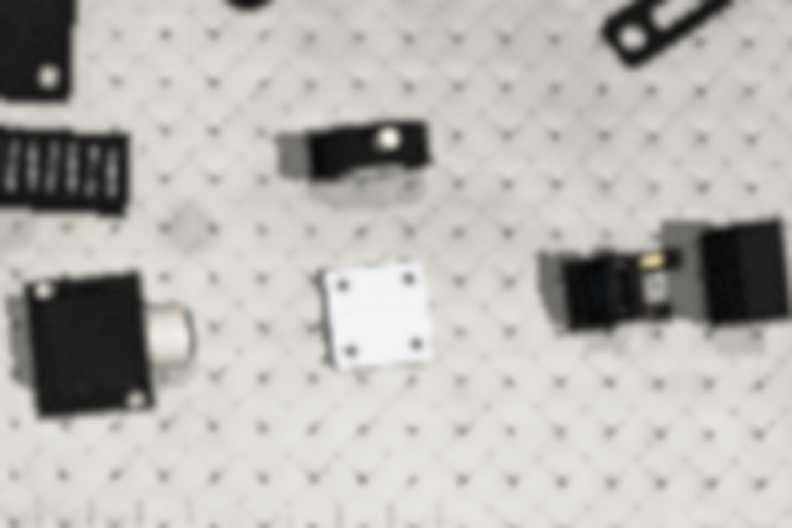

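Run:
```python
from h import *
def P(c,s,x0,y0): return ((c[0]+.5)/s-.5+x0,(c[1]+.5)/s-.5+y0)
d=lambda c,z:unp("top",P(c,4.4,330,190),z)
L=np.array([.4577,-.0465]);M=np.array([.481,-.242]);u=(M-L)/np.linalg.norm(M-L);n=np.array([-u[1],u[0]])
r=np.mean([d(c,.012) for c in((342,285),(408,279),(417,344),(350,351))],0)
h=d((389,138),.08)
b=[d(c,.058) for c in((737,225),(782,219),(788,318),(745,323))]
B=np.mean(b,0)
for k,X in dict(riser=r,head=h,block=B).items(): print(k,X.round(4),"L:",(X[:2]-L)@u,(X[:2]-L)@n,"M:",(X[:2]-M)@u,(X[:2]-M)@n)
print("head ends",d((310,160),.04),d((430,150),.04)); print(np.round(b,4))
```

```text
riser [ 0.4698 -0.1434  0.012 ] L: 0.09766460744412515 0.0005506188693487885 M: -0.09921896221063296 0.0005506188693487862
head [ 0.5494 -0.1347  0.08  ] L: 0.09844781298912733 0.08058447337650365 M: -0.09843575666563079 0.08058447337650365
block [ 0.4908 -0.318   0.058 ] L: 0.2734986722013913 0.0007422398792414624 M: 0.07661510254663316 0.00074223987924146
head ends [ 0.54353218 -0.10434626  0.04      ] [ 0.54933645 -0.16323289  0.04      ]
[[ 0.5128 -0.3061  0.058 ]
 [ 0.516  -0.3279  0.058 ]
 [ 0.4685 -0.3293  0.058 ]
 [ 0.4659 -0.3087  0.058 ]]
```

Call:
step_arm --pt "6 20 15 0.019 0 -0.002" --pt "5 25 13 0 0 0" --pt "0 25 0 0 0 0" --pt "0 25 0 0 0 0" --pt "0 0 0 0 0 0" --pt "0 0 0 0 0 0" --hand 0.3

```text
time: 32.75
position: [0.442, 0.4143, 0.1369]
orientation: [[0.351, 0.002, 0.936], [-0.936, -0.002, 0.351], [0.002, -1.0, 0.001]]
contact_force: [-0.1, 1.3, 1.1]
gripper_width: 0.0559
```

```bash
python3 p.py .436 .4236 .08 22;python3 - <<'E'
from h import *
cv2.imwrite("pics/s12.png",get_image("scene")); crop("pics/s12.png",(200,330,330,450),"pics/s12c.png",5)
E
```

```text
t 32.75 pos [0.442  0.4143 0.1369] yaw 20.5 q6 1.83 grip 0.0559 F [-0.1  1.3  1.1]
turn rv(tool) [-0.001 -0.025  0.002] | mm after turn [-10.8  56.9  -2.1] | mm now [-10.9  56.9  -2.4]
```

View pics/s12c.png

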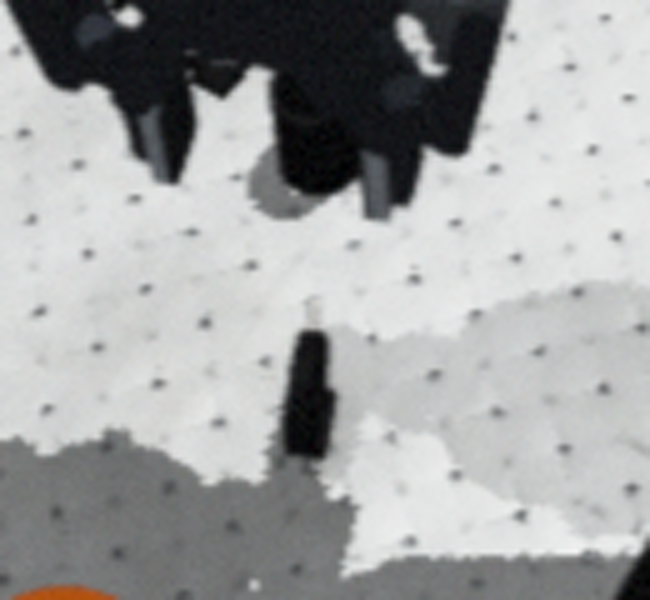

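Call:
step_arm --pt "-10 18 -2 0 -0.025 0" --pt "-1 18 0 0 0 0" --pt "0 18 0 0 0 0" --pt "0 0 0 0 0 0" --pt "0 0 0 0 0 0"

```text
time: 33.22
position: [0.4415, 0.424, 0.0915]
orientation: [[0.368, 0.011, 0.93], [-0.93, 0.005, 0.368], [-0.0, -1.0, 0.012]]
contact_force: [1.1, 0.3, 0.9]
gripper_width: 0.0555
```

```bash
python3 p.py .436 .4236 .023 22
```

```text
t 33.22 pos [0.4415 0.424  0.0915] yaw 21.6 q6 1.83 grip 0.0555 F [1.1 0.3 0.9]
turn rv(tool) [-0.012 -0.007 -0.   ] | mm after turn [-1.7 68.5 -5.3] | mm now [-1.6 68.4 -6.1]
```

Call:
step_arm --pt "-1 16 -6 -0.012 -0.007 0" --pt "0 16 -2 0 0 0" --pt "0 16 0 0 0 0" --pt "0 0 0 0 0 0" --pt "0 0 0 0 0 0"

```text
time: 33.63
position: [0.4371, 0.4241, 0.0484]
orientation: [[0.374, 0.007, 0.927], [-0.928, 0.007, 0.374], [-0.003, -1.0, 0.009]]
contact_force: [0.4, 0.3, 0.7]
gripper_width: 0.0557
```

```bash
python3 p.py .436 .4236 .023 22
```

```text
t 33.63 pos [0.4371 0.4241 0.0484] yaw 21.9 q6 1.83 grip 0.0557 F [0.4 0.3 0.7]
turn rv(tool) [-0.009 -0.001 -0.003] | mm after turn [ 0.  25.4 -1.2] | mm now [ 0.1 25.4 -1.4]
```

Call:
step_arm --pt "0 10 -1 -0.009 0 -0.003" --pt "0 8 -1 0 0 0" --pt "0 0 0 0 0 0" --pt "0 4 0 0 0 0" --pt "0 0 0 0 0 0" --pt "0 0 0 0 0 0"

```text
time: 34.13
position: [0.4367, 0.4246, 0.0276]
orientation: [[0.374, 0.002, 0.927], [-0.927, 0.002, 0.374], [-0.001, -1.0, 0.003]]
contact_force: [-0.5, -0.2, 0.4]
gripper_width: 0.0554
```

```bash
python3 p.py .436 .4236 .023 22;python3 - <<'E'
from h import *
cv2.imwrite("pics/s13.png",get_image("scene")); crop("pics/s13.png",(220,350,310,440),"pics/s13c.png",6)
E
```

```text
t 34.13 pos [0.4367 0.4246 0.0276] yaw 22.0 q6 1.83 grip 0.0554 F [-0.5 -0.2  0.4]
turn rv(tool) [-0.003 -0.001 -0.001] | mm after turn [ 0.7  4.6 -1. ] | mm now [ 0.7  4.6 -1.1]
```

View pics/s13c.png

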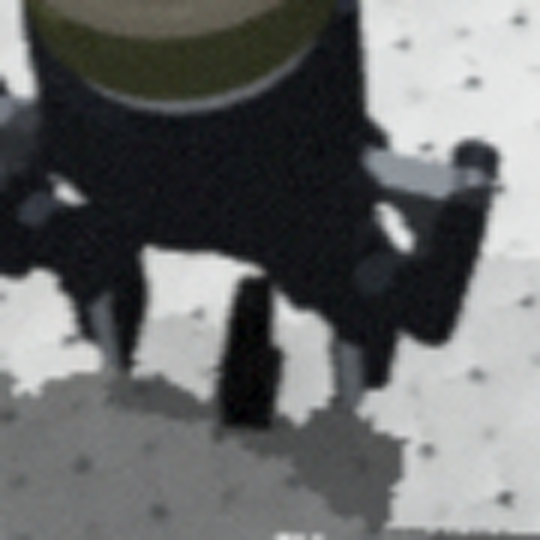

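Call:
step_arm --pt "0 4 -1 0 0 0" --pt "0 0 0 0 0 0" --pt "0 0 0 0 0 0"

```text
time: 34.43
position: [0.4359, 0.4244, 0.0238]
orientation: [[0.374, 0.003, 0.927], [-0.927, 0.003, 0.374], [-0.001, -1.0, 0.004]]
contact_force: [0.3, 0.3, 0.4]
gripper_width: 0.0553
```

Call:
step_arm --pt "0 0 0 0 0 0" --pt "0 0 0 0 0 0" --pt "0 0 0 0 0 0" --pt "0 0 0 0 0 0" --pt "0 0 0 0 0 0" --pt "0 0 0 0 0 0" --pt "0 0 0 0 0 0" --hand -1

```text
time: 35.02
position: [0.4361, 0.4245, 0.0242]
orientation: [[0.374, 0.004, 0.927], [-0.927, 0.003, 0.374], [-0.002, -1.0, 0.005]]
contact_force: [0.3, -0.5, -1.3]
gripper_width: 0.0065
```

```bash
python3 p.py .436 .4236 .023 22;python3 - <<'E'
from h import *
cv2.imwrite("pics/s14.png",get_image("scene")); crop("pics/s14.png",(220,350,310,440),"pics/s14c.png",6)
E
```

```text
t 35.02 pos [0.4361 0.4245 0.0242] yaw 22.0 q6 1.83 grip 0.0065 F [ 0.3 -0.5 -1.3]
turn rv(tool) [-0.005 -0.001 -0.002] | mm after turn [ 0.8  1.2 -0.5] | mm now [ 0.8  1.2 -0.5]
```

View pics/s14c.png

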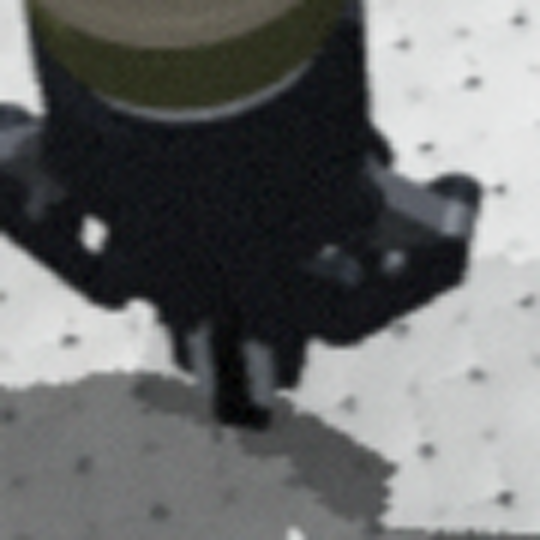

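Call:
step_arm --pt "0 -10 0 0 0 0" --pt "0 -25 0 0 0 0" --pt "0 -32 0 0 0 0" --pt "0 -35 0 0 0 0" --pt "0 -35 0 0 0 0" --pt "0 -25 0 0 0 0" --pt "0 0 0 0 0 0"

```text
time: 35.65
position: [0.4327, 0.4219, 0.1934]
orientation: [[0.374, -0.003, 0.927], [-0.927, -0.002, 0.374], [0.0, -1.0, -0.004]]
contact_force: [0.9, 0.2, 0.3]
gripper_width: 0.0068
```

```bash
python3 p.py .469 -.1435 .2 96.8;python3 - <<'E'
from h import *
cv2.imwrite("pics/s15.png",get_image("scene")); crop("pics/s15.png",(190,260,330,400),"pics/s15c.png",4)
E
```

```text
t 35.65 pos [0.4327 0.4219 0.1934] yaw 22.0 q6 1.83 grip 0.0068 F [0.9 0.2 0.3]
turn rv(tool) [ 0.003 -1.306 -0.002] | mm after turn [ -30.9   -6.6 -565.7] | mm now [ 537.9   -5.7 -177.7]
```

View pics/s15c.png

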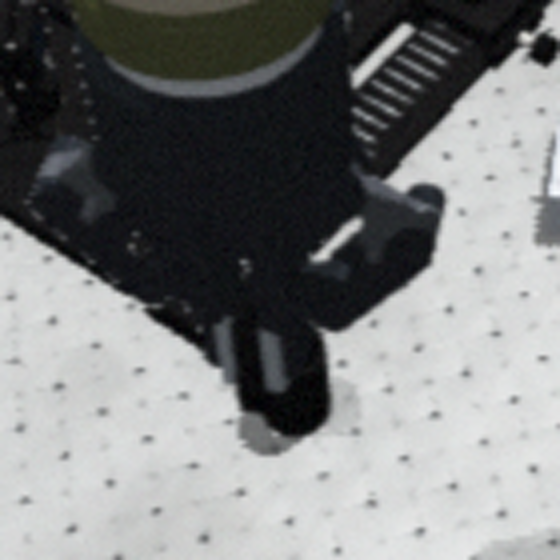

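Call:
step_arm --pt "20 -6 -6 0 0 0" --pt "35 -4 -12 0 0 0" --pt "35 -3 -12 0 0 0" --pt "35 -3 -12 0 0 0" --pt "35 -3 -12 0 0 0" --pt "35 -3 -12 0 0 0" --pt "35 -3 -12 0 0 0" --pt "35 -3 -12 0 0 0" --pt "35 -3 -12 0 0 0" --pt "35 -3 -12 0 0 0" --pt "35 -3 -12 0 0 0" --pt "35 -3 -12 0 0 0" --pt "35 -3 -12 0 0 0" --pt "35 -3 -12 0 0 0" --pt "35 -3 -12 0 0 0" --pt "25 0 -8 0 0 0" --pt "0 0 0 0 0 0"

```text
time: 37.12
position: [0.4554, -0.1655, 0.2256]
orientation: [[0.381, -0.027, 0.924], [-0.924, -0.002, 0.381], [-0.009, -1.0, -0.026]]
contact_force: [0.6, 1.1, 0.1]
gripper_width: 0.0069
```

Call:
step_arm --pt "0 0 0 0 -0.118 0" --pt "0 0 0 0 -0.118 0" --pt "0 0 0 0 -0.118 0" --pt "0 0 0 0 -0.118 0" --pt "0 0 0 0 -0.118 0" --pt "0 0 0 0 -0.118 0" --pt "0 0 0 0 -0.118 0" --pt "0 0 0 0 -0.118 0" --pt "0 0 0 0 -0.118 0" --pt "0 0 0 0 -0.118 0" --pt "0 0 0 0 -0.1 0" --pt "0 0 0 0 0 0" --pt "0 0 0 0 0 0"

```text
time: 38.2
position: [0.4448, -0.1579, 0.2097]
orientation: [[0.986, -0.054, -0.157], [0.158, 0.016, 0.987], [-0.051, -0.998, 0.024]]
contact_force: [-0.1, -0.3, -0.1]
gripper_width: 0.0067
```

```bash
python3 p.py .469 -.1435 .12 96.8
```

```text
t 38.2 pos [ 0.4448 -0.1579  0.2097] yaw 99.0 q6 -0.66 grip 0.0067 F [-0.1 -0.3 -0.1]
turn rv(tool) [-0.023  0.039 -0.052] | mm after turn [25.7 89.7 11.5] | mm now [30.7 88.5  8.3]
```

Call:
step_arm --pt "13 10 6 -0.023 0.039 -0.052" --pt "13 20 5 0 0 0" --pt "0 25 0 0 0 0" --pt "0 20 0 0 0 0" --pt "0 0 0 0 0 0" --pt "0 0 0 0 0 0"

```text
time: 38.7
position: [0.4683, -0.1405, 0.1304]
orientation: [[0.995, 0.001, -0.101], [0.101, 0.001, 0.995], [0.001, -1.0, 0.001]]
contact_force: [0.7, 0.8, -0.7]
gripper_width: 0.0068
```

```bash
python3 p.py .469 -.1435 .075 96.8
```

```text
t 38.7 pos [ 0.4683 -0.1405  0.1304] yaw 95.8 q6 -0.56 grip 0.0068 F [ 0.7  0.8 -0.7]
turn rv(tool) [-0.001 -0.017  0.001] | mm after turn [ 0.3 55.4 -3.1] | mm now [ 0.3 55.4 -3.1]
```

Call:
step_arm --pt "0 16 -3 0 -0.017 0" --pt "0 16 0 0 0 0" --pt "0 14 0 0 0 0" --pt "0 0 0 0 0 0" --pt "0 0 0 0 0 0"

```text
time: 39.12
position: [0.4708, -0.1445, 0.0882]
orientation: [[0.994, 0.006, -0.112], [0.112, -0.001, 0.994], [0.005, -1.0, -0.002]]
contact_force: [-0.2, -0.4, -1.0]
gripper_width: 0.0071
```

```bash
python3 p.py .469 -.1435 .05 96.8;python3 - <<'E'
from h import *
cv2.imwrite("pics/s16.png",get_image("scene")); crop("pics/s16.png",(340,130,450,240),"pics/s16c.png",5)
E
```

```text
t 39.12 pos [ 0.4708 -0.1445  0.0882] yaw 96.4 q6 -0.57 grip 0.0071 F [-0.2 -0.4 -1. ]
turn rv(tool) [ 0.002 -0.006  0.005] | mm after turn [-1.7 38.2  1.2] | mm now [-1.9 38.2  1.3]
```

View pics/s16c.png

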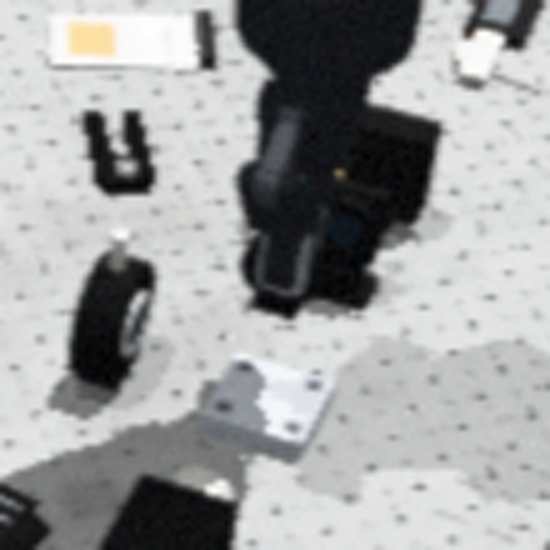

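Call:
step_arm --pt "-2 13 1 0.002 -0.006 0.005" --pt "0 13 0 0 0 0" --pt "0 0 0 0 0 0" --pt "0 5 0 0 0 0" --pt "0 0 0 0 0 0" --pt "0 0 0 0 0 0"

```text
time: 39.67
position: [0.4718, -0.1454, 0.06]
orientation: [[0.993, 0.007, -0.118], [0.118, -0.003, 0.993], [0.006, -1.0, -0.004]]
contact_force: [0.1, -0.5, -0.4]
gripper_width: 0.007
```

```bash
python3 p.py .469 -.1435 .0365 96.8
```

```text
t 39.67 pos [ 0.4718 -0.1454  0.06  ] yaw 96.8 q6 -0.58 grip 0.007 F [ 0.1 -0.5 -0.4]
turn rv(tool) [ 0.004 -0.     0.006] | mm after turn [-2.6 23.5  2.2] | mm now [-2.7 23.5  2.3]
```

Call:
step_arm --pt "-3 8 2 0.004 0 0.006" --pt "0 0 0 0 0 0" --pt "0 6 0 0 0 0" --pt "0 0 0 0 0 0" --pt "0 0 0 0 0 0"

```text
time: 40.08
position: [0.469, -0.1439, 0.0457]
orientation: [[0.993, 0.001, -0.118], [0.118, -0.001, 0.993], [0.001, -1.0, -0.001]]
contact_force: [0.1, -0.1, 0.4]
gripper_width: 0.0072
```

```bash
python3 p.py .469 -.1435 .0365 96.8
```

```text
t 40.08 pos [ 0.469  -0.1439  0.0457] yaw 96.8 q6 -0.58 grip 0.0072 F [ 0.1 -0.1  0.4]
turn rv(tool) [ 0.001 -0.     0.001] | mm after turn [0.  9.2 0.4] | mm now [0.  9.2 0.4]
```

Call:
step_arm --pt "0 5 0 0.001 0 0.001" --pt "0 0 0 0 0 0" --pt "0 2 0 0 0 0" --pt "0 0 0 0 0 0" --pt "0 0 0 0 0 0"

```text
time: 40.5
position: [0.4691, -0.1439, 0.0378]
orientation: [[0.993, -0.0, -0.118], [0.118, 0.0, 0.993], [-0.0, -1.0, 0.0]]
contact_force: [-0.1, 0.1, -0.3]
gripper_width: 0.0068
```

Call:
step_arm --pt "0 1 0 0 0 0" --pt "0 0 0 0 0 0"

```text
time: 40.67
position: [0.4692, -0.144, 0.0369]
orientation: [[0.993, 0.0, -0.118], [0.118, 0.0, 0.993], [0.0, -1.0, 0.0]]
contact_force: [0.2, -0.7, -0.5]
gripper_width: 0.0071
```

Call:
step_arm --pt "0 1 0 0 0 0" --pt "0 0 0 0 0 0"

```text
time: 40.83
position: [0.4694, -0.1441, 0.0362]
orientation: [[0.993, 0.001, -0.118], [0.118, -0.0, 0.993], [0.001, -1.0, -0.0]]
contact_force: [0.7, -0.5, -1.1]
gripper_width: 0.0067
```

Contact reached at the expected height; release and lift straight up.

Call:
step_arm --pt "0 0 0 0 0 0" --pt "0 0 0 0 0 0" --pt "0 0 0 0 0 0" --pt "0 0 0 0 0 0" --hand 0.2

```text
time: 41.17
position: [0.4698, -0.1443, 0.0365]
orientation: [[0.993, 0.002, -0.118], [0.118, -0.0, 0.993], [0.002, -1.0, -0.001]]
contact_force: [-0.3, -0.4, 0.0]
gripper_width: 0.0511
```

Call:
step_arm --pt "0 -8 0 0 0 0" --pt "0 -15 0 0 0 0" --pt "0 -30 0 0 0 0" --pt "0 -35 0 0 0 0" --pt "0 -35 0 0 0 0" --pt "0 -35 0 0 0 0" --pt "-35 -5 10 0 0 0" --pt "-37 -3 10 0 0 0" --pt "-30 -3 30 0 0 0" --pt "0 -3 40 0 0 0" --pt "0 -3 40 0 0 0" --pt "0 -3 40 0 0 0" --pt "0 -3 40 0 0 0" --pt "0 -3 40 0 0 0" --pt "0 -3 40 0 0 0" --pt "0 0 0 0 0 0"

```text
time: 42.5
position: [0.3302, 0.139, 0.2418]
orientation: [[0.994, 0.019, -0.109], [0.109, -0.004, 0.994], [0.018, -1.0, -0.006]]
contact_force: [0.1, -0.5, 0.4]
gripper_width: 0.0513
```

```bash
python3 p.py .469 -.1435 .0365 96.8;python3 - <<'E'
from h import *
cv2.imwrite("pics/s17.png",get_image("scene")); crop("pics/s17.png",(290,130,440,290),"pics/s17c.png",3.7)
cv2.imwrite("pics/t17.png",get_image("top")); crop("pics/t17.png",(330,190,510,310),"pics/t17c.png",4.4)
E
```

```text
t 42.5 pos [0.3302 0.139  0.2418] yaw 96.3 q6 0.07 grip 0.0513 F [ 0.1 -0.5  0.4]
turn rv(tool) [ 0.006 -0.009  0.018] | mm after turn [ 104.4  205.3 -296.9] | mm now [ 103.3  208.9 -294.7]
```

View pics/s17c.png

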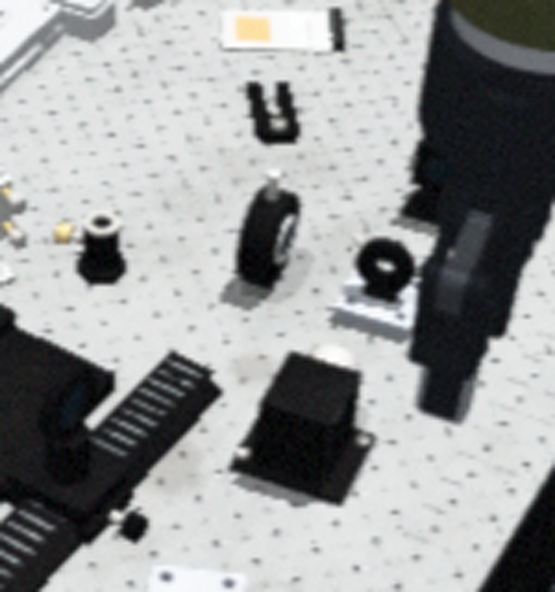

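View pics/t17c.png

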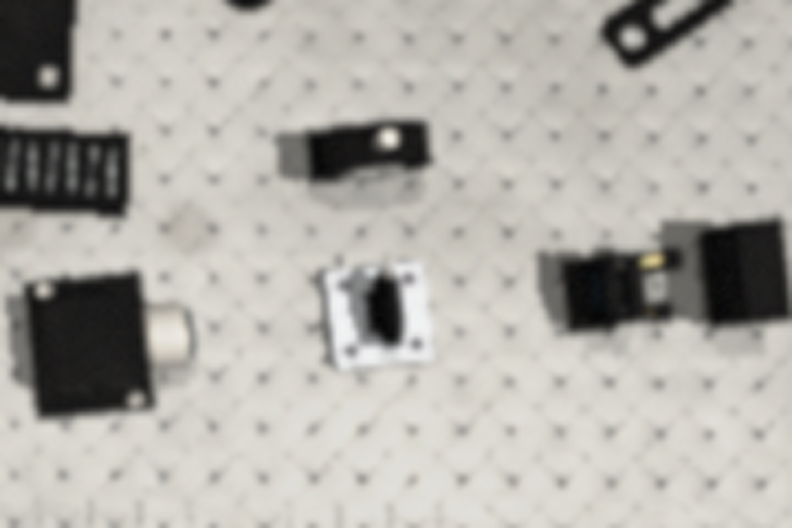

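View pics/t17.png

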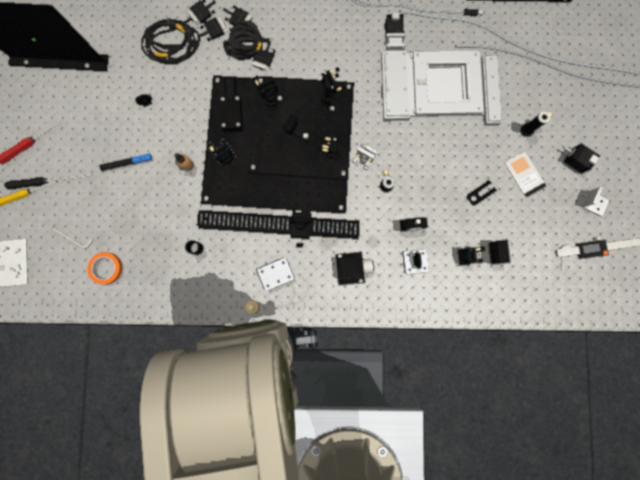

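Run:
```python
from h import *
def P(c,s,x0,y0): return ((c[0]+.5)/s-.5+x0,(c[1]+.5)/s-.5+y0)
d=lambda c,z:unp("top",P(c,4.4,330,190),z)
i=d((387,308),.034); r=np.mean([d(c,.012) for c in((342,285),(408,279),(417,344),(350,351))],0)
L=np.array([.4577,-.0465]);M=np.array([.481,-.242]);u=(M-L)/np.linalg.norm(M-L);n=np.array([-u[1],u[0]])
h=d((389,138),.08); print(i,r,(i-r)[:2]@u,(i-r)[:2]@n,np.linalg.norm((h-i)[:2]))
ps=unp("scene",((385+.5)/3.7-.5+290,(268+.5)/3.7-.5+130),.034); print("scene iris",ps)
finish_job()
```

```text
[ 0.47195389 -0.1427058   0.034     ] [ 0.46980478 -0.14341312  0.012     ] -0.0004480133161182135 0.002217720936561503 0.07782587322838341
scene iris [ 0.47063519 -0.14029827  0.034     ]
the job is handed in; nothing more can be done
```

The line is built and handed in at about 42.6 s. I placed the thin riser, the beam block, the power head and then the iris. My last checks, taken from the pictures, all came out within the limits:

| Item | Last measurement | Judged limit |
|---|---|---|
| Thin riser along the line | 98 mm from the lens, 99 mm from the mirror | 80 to 120 mm |
| Thin riser off the line | under 1 mm | 13 mm |
| Iris from the riser's middle | about 2 mm (top view), 3 mm (scene view) | 12 mm |
| Block behind the mirror's face | about 77 mm | 65 to 95 mm |
| Block off the line | under 1 mm | 15 mm |
| Head to iris | about 78 mm | 65 to 95 mm |

- **Orientation:** in the pictures all four parts stand upright. The iris ring faces the camera and the head's sensor faces the iris.
- **Left alone:** the thick riser, nut and tube look unmoved in the last top picture. I judged them by eye only. The gripper was clear of everything at the end.
- **Where checks disagreed:** the two views put the mirror's face about 6 mm apart along the line, so I used a value between them. Taking the scene view alone, the block would be about 74 mm behind the face, still inside its limit.
- **Early descent:** in the first descent on the riser the arm ended 10 to 15 mm too high, and I did not find out why. The fingers closed above the plate, no contact force showed, and I repeated it slowly.

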